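# Clamp a circuit board onto its test jig with the hold-down bar

### The job

Clamp the circuit board down on the spring pins of its test jig with the loose steel hold-down bar. Tilt the bar to work its oblong eye past the wide head of the jig's big stud, level it so that the keyhole at its other end drops over the small headed post, slide it back until the post sits at the closed end of the keyhole's neck, and let go so that both heads hold the bar down. Go by feel and gently, without forcing the bar against jig or board, and leave the petri dish, screw tin, solder spool and hex keys where they are.

Things in the scene. Friction and masses are not known exactly. Their poses are not given: they have to be found in the camera images.
- jig: Test jig fixed to the desk: flat base 190 x 124 x 16 mm, black with an aluminium top, carrying a circuit board on spring pins. Origin: centre of the underside, on the desk; z up, x along the 190 mm side. On its line y = 0 stand two headed steel studs: the small post at x = +52 mm, the big wide-headed stud near x = -52 mm. The undersides of both heads lie 40 mm above the desk.
- slot (a point): Middle of the slot of the big stud: jig x = -52 mm, y = 0, 40 mm above the desk. The stud (round head 38 mm across and 3 mm thick, shank 8 mm thick and free from 22 to 40 mm above the desk) is clamped by hand anywhere within 5 mm of here along jig x (y = 0); where is not reported: see or feel it. It stays put under a 25 N push.
- post (a point): On the small post of the jig (x = +52 mm, y = 0 of the jig): the point on its axis at the underside of its head, 40 mm above the desk. Head 12 mm across and 3 mm thick (top 43 mm above the desk), shank 6 mm thick.
- block (a point): Middle of the flat top of the bare metal block on the board, 26 mm (jig x) by 32 mm (jig y), 38.5 mm above the desk while the board is free: here the bar presses. The green board measures 62 mm (x) by 96 mm (y), its top 33 mm above the desk.
- board (a joint): How far the board is pressed down on its spring pins, in m: 0 free, 0.008 fully down. The springs push up with 2 N at the start of the travel and 1 N more for each mm. With the bar clamped under both heads it reads about 0.0035; to slide the bar freely under the heads press it to about 0.0045.
- bar: Loose hold-down bar, about 0.17 kg: flat steel plate 144 mm long (x from -78 to +66 mm), 5 mm thick, flat on the desk at the start. Origin: on its underside below the middle of the grip; x along the bar toward the keyhole end, z up on the grip's side. Home: axes as the jig's, origin 35 mm above the jig's. The keyhole drops over the post with the bar's origin at jig x = +7 mm.
- grip (a point): Middle of the bar's grip, 24 mm above the plate's underside: an upright black plastic block, 16 mm (bar x) by 30 mm (bar y), from 5 to 39 mm above the underside of the plate.
- eye (a point): Centre of the oblong eye in the plate's upper face (bar x = -56.2, y = 0, z = 5 mm). Eye: 27 mm along bar x, 46 mm along y, in an end 60 mm wide, so the big head passes only if the bar is tilted about 30 degrees, eye end low: the outer strip goes under the head from outside and in to the shank, then the eye's other side swings down past the head.
- strip (a point): Lower inner edge of the eye's outer strip (bar x = -69.7, y = 0, z = 0), the edge that meets the big stud's shank. The strip is 8.3 mm wide (bar x from -78 to -69.7 mm) and 5 mm thick.
- neck (a point): Bar x = 52, y = 0, z = 5 mm: where the small post's axis sits at the closed end of the keyhole's neck; home, it meets post. The keyhole lies in an end 32 mm wide: a round hole 17 mm across at bar x = 45 mm, which passes over the post's head, and a neck 8 mm wide from it to x = 55 mm that takes only the shank.
- petri_dish: Bystander: flat glass dish 60 mm across, 14 mm high. Origin: centre of the underside.
- screw_tin: Bystander: round tin 50 mm across, 18 mm high. Origin: centre of the underside.
- solder_spool: Bystander: spool 52 mm across, 34 mm high, standing on its flange. Origin: centre of the underside.
- hex_keys: Bystander: set of hex keys in a holder, 67 x 52 x 17 mm. Origin: centre of the underside.

How it is judged:
On the way:
1. the oblong eye is round the big stud below its wide head and the bar is about level, not yet slid home (z of eye in the frame of jig between 0.028 and 0.043 m and x of eye in the frame of jig between -0.066 and -0.034 m and y of eye in the frame of jig between -0.01 and 0.01 m and angle between bar's own z axis and vertical below 0.2 rad and x of neck in the frame of post above 0.0035 m), for 0.1 s.
At the end, for the whole second after the job is handed in: The bar lies level (0.04 rad), at rest under the heads of both studs, eye round the big stud, in line with the jig (0.07 rad), the small post at the closed end of the keyhole neck (2.5 mm), upper face at the heads' undersides (2 mm), board pressed down at least 2.5 mm; all let go (horizontal distance between neck and post below 0.0025 m and z of neck in the frame of post between -0.002 and 0.0015 m and z of eye in the frame of jig between 0.038 and 0.0415 m and angle between bar's own z axis and vertical below 0.04 rad and angle between the x axis of bar and the x axis of jig, either way round below 0.07 rad and value of joint board above 0.0025 m and linear speed of bar below 0.01 m/s); the robot touches nothing.
It fails at once if the bar is forced against the jig or the board with more than 35 N (contact force between bar and jig above 35 N).
It fails at once if a bystander (petri dish, screw tin, solder spool, hex keys) is moved by more than 15 mm (distance of any of petri_dish, screw_tin, solder_spool, hex_keys from where it was at the start of the episode above 0.015 m).
It also fails if it takes over 53 s, if anything falls off the work surface, if the arm or the gripper's body presses on something with over 40 N, if the wrist force passes 120 N, or if a joint passes its speed limit or range.

### The arm

A 6-joint arm with a two-finger parallel gripper is mounted at the origin on a cart in front of the work surface, level with it; the furniture and walls round the work are solid. World frame = base frame: x ahead of the robot, y to its left, z up, the work surface at z = 0. Lengths are in m, angles in rad, forces in N, time in s.
With the tool pointing down it reaches from about 0.3 to 1 m from the base axis. Payload 5.1 kg.
Tool frame: the origin (TCP) lies between the finger pads; the fingertips stand 22 mm ahead of it and the grasp point (between the pads) lies 3 mm ahead of it; y points along the fingers, z is the direction in which the jaws open and shut, and the axes are right-handed (so a half turn about y gives the same grasp; the last joint's range is limited). The gripper opens to 95 mm and grips with 3 to 60 N. Pads are 20 mm wide; open, the fingers measure 119 mm over their backs; the gripper's body (75 mm by 180 mm) begins 59 mm behind the grasp point.
Start: joints at [1.14, 0.124, 1.65, -0, 1.367, -0.083], TCP at [0.222, 0.611, 0.237] pointing down, gripper open.
Joint ranges: [-2.61, 2.61], [-1.02, 2.33], [0.03, 2.71], [-1.35, 4.49], [0.32, 2.68], [-2.91, 2.91]. Speed limits (rad/s): [2.57, 2.57, 3.14, 3.14, 3.14, 3.14].

### API

Orientations are given as a unit quaternion [x, y, z, w].
In Python, from workcell import read_state, read_camera, close_job, look_for, landmark_of gives the robot as it stands.
- The arm moves only by the shell command python3 -m crank 'ROWS' [FORCE]. ROWS is JSON, a list of rows, each an object of numbers: "dx", "dy", "dz": the shift along the tool's x, y, z in mm; "spin": the turn about the tool's y in rad; "jaw": the opening in per cent of the stroke, from 0 (shut) to 100 (fully open). A call has 1 to 8 rows; each row is the pose to reach, as a shift and turn from the pose commanded when the call began, along the tool's axes at that moment; what a row does not reach only later rows make up. A row lasts 1/10 s, in which the tool goes at most 50 mm and 8.59 degrees, less where a joint would pass 70% of its speed; a pose out of reach is approached as far as the arm can. A call with a gripper value outside its range is refused whole. The fingers move at their own pace and stop on an object; FORCE is the grip in N (left out, the last holds). Time passes only in rows, so rows that repeat a pose let the fingers close. It gives the time, the measured TCP pose, the force and the opening at its end, in the units of the state.
- read_state(): the state, without advancing time (a new reading comes with each control period).
- read_camera(name): name is "side" or "top"; returns a dict with "frame" (480x640x3 uint8, red, green, blue), "mtx" (3x3 intrinsics, pixels), "k1" (the pictures are not rectified: a ray, as slopes to the right and down, at radius r is drawn at 1 + k1 r^2 times it, then the intrinsics apply), "cam_to_world" (4x4, takes a point from camera to world coordinates). Camera axes: x right, y down, z forward; pixel columns grow to the right and rows downward; lengths in m; the calibration is good to about 2 mm. A picture is of the moment at which its call begins. There is no depth.
- close_job(): hands the job in, once; it reports no verdict.
Trained networks look in a picture, given as the dict that the camera call returned (one of the last four; its "shot" number tells which), for a name from the list of things; names that differ only in an ending like _2 or _b are one class to them, and where a whole thing is asked for, a point or a joint stands for the part that bears it (a point fixed in the world has none). Each returns a list of dicts, best first, with "score" (0 to 1); they miss things now and then, are a little off and sometimes report something else, mostly with a low value. They report only what shows in the picture. A call takes as long as a camera call.
- look_for(name, picture): "location" ([column, row] in pixels, amid what is visible of it).
- landmark_of(name, picture): "location" ([column, row] in pixels: a listed point, or the origin of a listed thing).
The state is a dict: "time_s": time; "q": joint angles; "joint_vel": joint speeds; "effort": joint torques, N m; "tcp_pos": TCP position; "ee_rot": TCP orientation; "wrist_force": force on the tool from outside, world axes, zero at the start; "ft_torque": the same for the moment, N m; "opening": opening from 0.0 (shut) to 1.0 (fully open).
Only numpy, scipy, OpenCV 4.12 (cv2) and the standard library are available. Lean on these libraries where they do the work, as an engineer would, in place of code of your own. Each camera call takes 0.05 s, during which the arm holds its last target.

## Working session

There is one attempt and no reset: what is moved stays moved. The work goes in short steps, Python scripts to look and compute and a shell command to move; the robot and the scene stay as the last step left them, time stands still between calls to the robot, and variables do not carry over. Pictures are saved under pics/ and viewed, and the job is handed in when it is done.

```bash
ls; mkdir -p pics; cat > h.py <<'E'
import numpy as np, cv2
from workcell import *
def proj(pic,P):
    T=np.linalg.inv(pic["cam_to_world"]);p=T[:3,:3]@np.asarray(P,float)+T[:3,3]
    s=p[:2]/p[2];s=s*(1+pic["k1"]*(s@s));return (np.asarray(pic["mtx"])@[s[0],s[1],1])[:2]
def ray(pic,uv):
    K=np.asarray(pic["mtx"]);d=np.linalg.solve(K,[uv[0],uv[1],1])[:2];s=d.copy()
    for _ in range(30): s=d/(1+pic["k1"]*(s@s))
    T=np.asarray(pic["cam_to_world"]);v=T[:3,:3]@[s[0],s[1],1];return T[:3,3],v/np.linalg.norm(v)
def onz(pic,uv,z):
    o,v=ray(pic,uv);return o+v*(z-o[2])/v[2]
def tri(pics,uvs):
    A=np.zeros((3,3));b=np.zeros(3)
    for p,u in zip(pics,uvs):
        o,v=ray(p,u);M=np.eye(3)-np.outer(v,v);A+=M;b+=M@o
    return np.linalg.solve(A,b)
def save(pic,name):
    cv2.imwrite("pics/"+name,cv2.cvtColor(pic["frame"],cv2.COLOR_RGB2BGR))
E
python3 - <<'E'
from h import *
np.set_printoptions(precision=4,suppress=True)
s=read_state();print(s)
P={}
for n in("side","top"):
    p=read_camera(n);P[n]=p;save(p,n+"0.png");print(n,p["k1"],p["mtx"],p["cam_to_world"])
for k in("jig","slot","post","block","bar","grip","eye","strip","neck","petri_dish","screw_tin","solder_spool","hex_keys"):
    for n in P:
        print(k,n,[(np.round(r["location"],1),round(r["score"],2)) for r in landmark_of(k,P[n])[:2]])
print(read_state()["time_s"])
E
```

```text
pics
{'time_s': 0.0, 'q': array([ 1.1404,  0.1245,  1.6517,  0.    ,  1.3675, -0.0826]), 'joint_vel': array([ 0.0005, -0.0004,  0.0001,  0.0016, -0.0002,  0.0003]), 'effort': array([  0.0008, -41.7611, -35.9933,   0.0775,   0.0493,  -0.0002]), 'tcp_pos': array([0.2213, 0.6105, 0.2354]), 'ee_rot': array([ 0.6971, -0.1225,  0.1222, -0.6957]), 'wrist_force': array([-0.3769,  0.3142,  0.3197]), 'ft_torque': array([ 0.0125,  0.0038, -0.0175]), 'opening': 1.0056113029384322}
side 0.022828931940644278 [[561.0365   0.     323.9315]
 [  0.     561.0365 245.39  ]
 [  0.       0.       1.    ]] [[ 0.9604 -0.1604  0.2279  0.3237]
 [-0.2787 -0.5575  0.782  -0.9114]
 [ 0.0016 -0.8145 -0.5802  0.7431]
 [ 0.      0.      0.      1.    ]]
top 0.0016421432833288712 [[450.2517   0.     313.5661]
 [  0.     450.2517 237.2607]
 [  0.       0.       1.    ]] [[-0.0292 -0.9894  0.142   0.4073]
 [-0.9994  0.0261 -0.0235  0.0148]
 [ 0.0195 -0.1426 -0.9896  1.0878]
 [ 0.      0.      0.      1.    ]]
jig side []
jig top [(array([347.9, 238.6]), 0.9)]
slot side [(array([303.1, 270.8]), 0.85), (array([248.2, 21
[... 690 characters left out ...]
0.58)]
strip top [(array([191.8, 280. ]), 0.86), (array([218.2, 270.4]), 0.67)]
neck side [(array([266.2, 231.1]), 0.82), (array([358.9, 223.4]), 0.29)]
neck top [(array([242.2, 265.6]), 0.87), (array([192.2, 281.5]), 0.64)]
petri_dish side [(array([357.7, 223.1]), 0.63), (array([245.2, 213.2]), 0.28)]
petri_dish top [(array([243.8, 178.8]), 0.58)]
screw_tin side [(array([323.6, 384.7]), 0.8), (array([244.7, 212.8]), 0.62)]
screw_tin top [(array([433.2, 259.3]), 0.69), (array([190.5, 281.2]), 0.31)]
solder_spool side [(array([335.6, 209.4]), 0.93), (array([248.7, 212.5]), 0.57)]
solder_spool top [(array([201.6, 191. ]), 0.98)]
hex_keys side []
hex_keys top [(array([418.2, 172.3]), 0.76)]
1.4
```

View pictures.

View pics/side0.png

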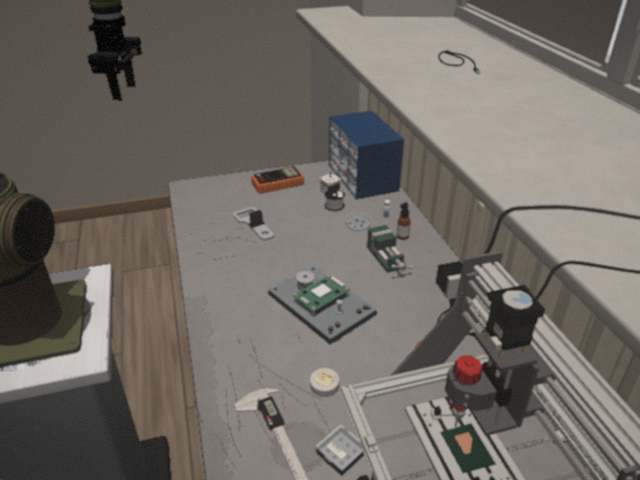

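View pics/top0.png

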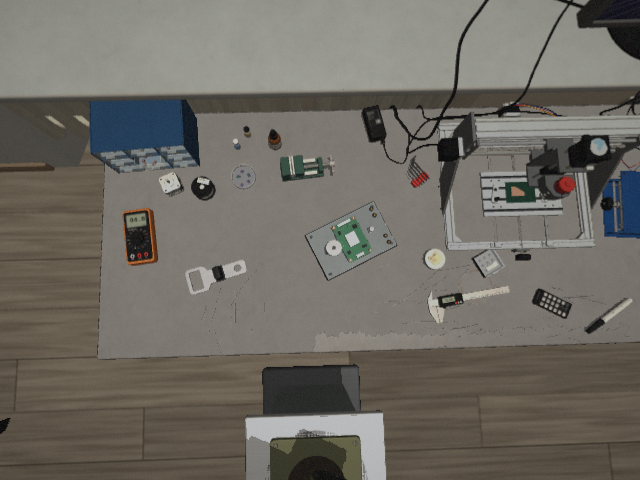

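```bash
python3 - <<'E'
import cv2
a=cv2.imread("pics/side0.png");b=cv2.imread("pics/top0.png")
c=cv2.resize(a[255:345,260:380],None,fx=6,fy=6,interpolation=cv2.INTER_CUBIC);cv2.imwrite("pics/sj.png",c)
c=cv2.resize(b[195:285,295:405],None,fx=6,fy=6,interpolation=cv2.INTER_CUBIC);cv2.imwrite("pics/tj.png",c)
c1=cv2.resize(b[250:305,175:255],None,fx=8,fy=5*8/5,interpolation=cv2.INTER_CUBIC);cv2.imwrite("pics/tb.png",c1)
E
```

```text
(no output)
```

View pics/sj.png

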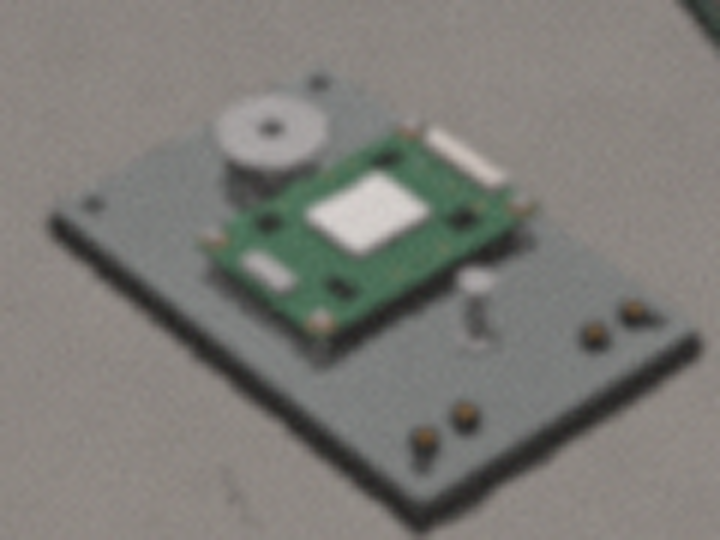

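View pics/tj.png

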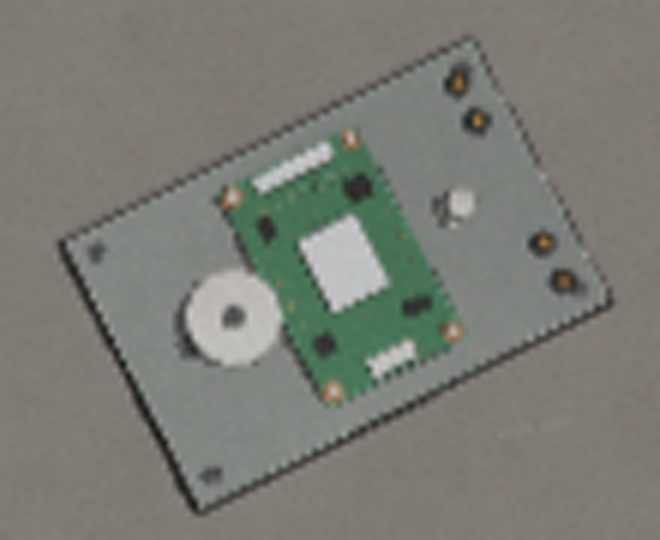

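View pics/tb.png

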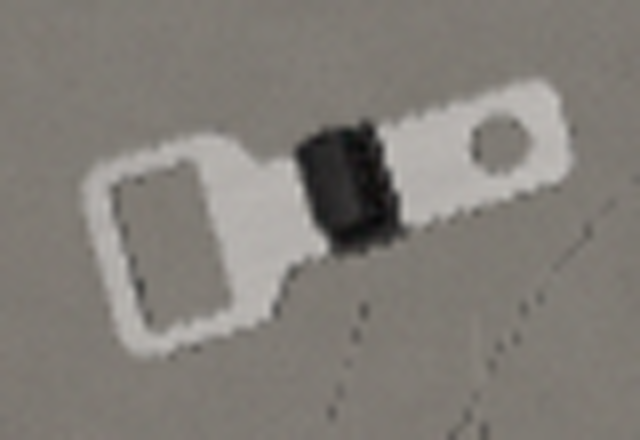

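```bash
cat > fit.py <<'E'
from h import *
import pickle
from scipy.optimize import least_squares
np.set_printoptions(precision=4,suppress=True)
side=read_camera("side");top=read_camera("top")
pickle.dump((side,top),open("p0.pkl","wb"))
c=lambda U,o,f:[(U[0]+.5)/f-.5+o[0],(U[1]+.5)/f-.5+o[1]]
T=lambda U:c(U,(295,195),6); S=lambda U:c(U,(260,255),6)
obs=[(top,T((472,38)),(.095,.062,.016)),(top,T((612,300)),(.095,-.062,.016)),(top,T((200,512)),(-.095,-.062,.016)),(top,T((62,243)),(-.095,.062,.016)),
(top,T((462,203)),(.052,0,.043)),(top,T((343,262)),(0,0,.0385)),
(side,S((55,215)),(-.095,-.062,.016)),(side,S((420,503)),(.095,-.062,.016)),(side,S((700,337)),(.095,.062,.016)),(side,S((477,280)),(.052,0,.043)),(side,S((368,213)),(0,0,.0385))]
stud=[(top,T((233,318))),(side,S((272,130)))]
def jw(q,P):
    a=q[2];return np.array([q[0]+np.cos(a)*P[0]-np.sin(a)*P[1],q[1]+np.sin(a)*P[0]+np.cos(a)*P[1],P[2]])
def f(q):
    r=[]
    for p,u,P in obs:
        o=q[4:6] if p is top else q[6:8]
        r+=list(proj(p,jw(q,P)+[o[0],o[1],0])-u)
    for p,u in stud:
        o=q[4:6] if p is top else q[6:8]
        r+=list(proj(p,jw(q,(q[3],0,.043))+[o[0],o[1],0])-u)
    return np.r_[r,(q[4:8])/.002*.5]
g=onz(top,T((343,262)),.0385)
best=least_squares(f,[g[0],g[1],-1.1,-.052,0,0,0,0])
print(best.x,"\n",best.fun.reshape(-1,2))
Tb=lambda U:c(U,(175,250),8)
# bar, top view z=5mm points: hole, eye inner corners
hole=onz(top,Tb((500,142)),.005)
ey=[onz(top,Tb(u),.005) for u in ((115,180),(195,160),(232,300),(152,332))]
e=np.mean(ey,0);d=hole-e;print("hole",hole,"eye",e,"len",np.linalg.norm(d),"yaw",np.arctan2(d[1],d[0]), [np.linalg.norm(ey[i]-ey[(i+1)%4]) for i in range(4)])
u=d/np.linalg.norm(d);print("origin",e+u*.0562,hole-u*.045)
from scipy.spatial.transform import Rotation as R
s=read_state();print(s["tcp_pos"],R.from_quat(s["ee_rot"]).as_matrix(),s["time_s"])
for k in("petri_dish","screw_tin","solder_spool","hex_keys"):
    l=landmark_of(k,top); print(k,l and onz(top,l[0]["location"],0))
E
python3 fit.py
```

```text
[ 0.553  -0.1023 -1.1334 -0.0493 -0.0003  0.002   0.0003 -0.002 ] 
 [[ 0.454  -0.9004]
 [ 1.099   0.5064]
 [-0.4851  0.7263]
 [-0.8494 -0.6391]
 [ 0.0158  0.0046]
 [ 0.1082  0.2103]
 [-1.8832 -1.5885]
 [ 0.0854  1.3876]
 [ 1.4954 -1.358 ]
 [ 0.0579  0.4094]
 [ 0.1282  0.0045]
 [-0.0276 -0.0575]
 [-0.0793  0.1056]
 [-0.087   0.4918]
 [ 0.087  -0.4918]]
hole [0.4947 0.1747 0.005 ] eye [0.4673 0.2719 0.005 ] len 0.10093000864368915 yaw -1.2960413967986928 [np.float64(0.024319977680422714), np.float64(0.043465726513194934), np.float64(0.025170618264562253), np.float64(0.046855346853746385)]
origin [0.4826 0.2178 0.005 ] [0.4825 0.2181 0.005 ]
[0.2216 0.611  0.2367] [[ 0.9401  0.      0.3408]
 [-0.3408 -0.      0.9401]
 [ 0.     -1.     -0.    ]] 1.5
petri_dish [0.715  0.1602 0.    ]
screw_tin [ 0.5018 -0.2999  0.    ]
solder_spool [0.6893 0.258  0.    ]
hex_keys [ 0.7207 -0.2735  0.    ]
```

```bash
R='';python3 -m crank '[{"dx":382,"dz":-286,"dy":60,"spin":0.948,"jaw":60},{"dx":382,"dz":-286,"dy":60,"spin":0.948,"jaw":60},{"dx":382,"dz":-286,"dy":100,"spin":0.948,"jaw":60},{"dx":382,"dz":-286,"dy":100,"spin":0.948,"jaw":60},{"dx":382,"dz":-286,"dy":100,"spin":0.948,"jaw":60},{"dx":382,"dz":-286,"dy":100,"spin":0.948,"jaw":60},{"dx":382,"dz":-286,"dy":100,"spin":0.948,"jaw":60},{"dx":382,"dz":-286,"dy":100,"spin":0.948,"jaw":60}]'
python3 -m crank '[{"jaw":60},{"jaw":60}]'
cat > st.py <<'E'
from h import *
from scipy.spatial.transform import Rotation as R
np.set_printoptions(precision=4,suppress=True)
s=read_state();M=R.from_quat(s["ee_rot"]).as_matrix()
print(s["time_s"],s["tcp_pos"],"toolx ang",np.arctan2(M[1,0],M[0,0]),"F",s["wrist_force"],"T",s["ft_torque"],"op",s["opening"],s["q"])
E
python3 st.py
```

```text
time_s: 2.5
tcp_pos: [0.4371, 0.282, 0.1565]
ee_rot: [-0.563, 0.427, -0.427, 0.564]
wrist_force: [1.0, 0.7, 0.6]
opening: 0.603
2.5 [0.4371 0.282  0.1565] toolx ang -1.2964272575342992 F [1.0061 0.7046 0.6294] T [-0.042   0.0124  0.0511] op 0.6027969545485997 [ 0.4697 -0.1015  2.0162 -0.      1.2258  0.1954]validation failed for argument at $[0]...
```

```bash
python3 -m crank '[{"dx":0,"dz":0,"dy":0,"spin":0,"jaw":60},{"dx":0,"dz":0,"dy":0,"spin":0,"jaw":60}]'; python3 st.py
```

```text
time_s: 2.7
tcp_pos: [0.4365, 0.2829, 0.1564]
ee_rot: [0.563, -0.428, 0.427, -0.563]
wrist_force: [0.3, -0.1, -0.2]
opening: 0.599
2.7 [0.4365 0.2829 0.1564] toolx ang -1.2984713813469428 F [ 0.3476 -0.0577 -0.2171] T [-0.0914  0.0308 -0.0268] op 0.5993431872491287 [ 0.4716 -0.1003  2.0153  0.0006  1.2271  0.1991]
```

```bash
python3 -m crank '[{"dx":50,"dz":16,"dy":20,"spin":0,"jaw":60},{"dx":81,"dz":26,"dy":56,"spin":0,"jaw":60},{"dx":81,"dz":26,"dy":56,"spin":0,"jaw":60},{"dx":81,"dz":26,"dy":56,"spin":0,"jaw":60}]'; python3 st.py
python3 - <<'E'
from h import *
p=read_camera("side");q=read_camera("top")
a=cv2.resize(p["frame"][180:260,200:300],None,fx=5,fy=5,interpolation=cv2.INTER_CUBIC)
b=cv2.resize(q["frame"][235:315,170:270],None,fx=5,fy=5,interpolation=cv2.INTER_CUBIC)
cv2.imwrite("pics/h1.png",np.vstack([a,b])[:,:,::-1][:800])
for pp,off in((p,(200,180)),(q,(170,235))):
    s=read_state()["tcp_pos"]; print((proj(pp,s+[0,0,-.022])-off)*5)
E
```

```text
time_s: 3.1
tcp_pos: [0.4825, 0.2135, 0.0998]
ee_rot: [0.564, -0.427, 0.426, -0.563]
wrist_force: [0.3, 0.0, 0.4]
opening: 0.6
3.1 [0.4825 0.2135 0.0998] toolx ang -1.2954733468719164 F [0.2822 0.0388 0.3818] T [-0.0619 -0.0618  0.0033] op 0.5995384576707248 [ 0.3146 -0.0173  2.0395  0.0007  1.1214  0.0389]
[271.31193128  83.10203832]
[220.97619505 176.57734608]
```

View pics/h1.png

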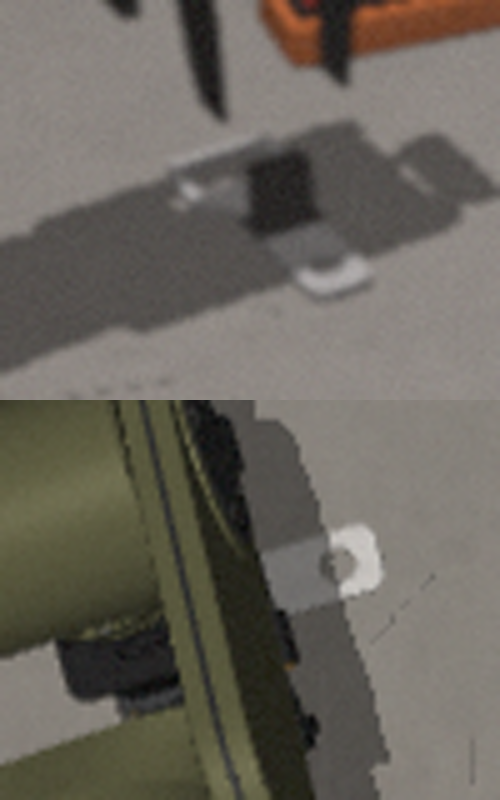

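```bash
python3 -m crank '[{"dx":0,"dz":0,"dy":40,"spin":0,"jaw":60},{"dx":0,"dz":0,"dy":67,"spin":0,"jaw":60},{"dx":0,"dz":0,"dy":67,"spin":0,"jaw":50},{"dx":0,"dz":0,"dy":67,"spin":0,"jaw":20},{"dx":0,"dz":0,"dy":67,"spin":0,"jaw":20},{"dx":0,"dz":0,"dy":67,"spin":0,"jaw":20},{"dx":0,"dz":0,"dy":67,"spin":0,"jaw":20},{"dx":0,"dz":0,"dy":67,"spin":0,"jaw":20}]' 4; python3 st.py
python3 - <<'E'
from h import *
p=read_camera("side")
a=cv2.resize(p["frame"][180:260,200:300],None,fx=7,fy=7,interpolation=cv2.INTER_CUBIC)
cv2.imwrite("pics/h2.png",a[:,:,::-1])
s=read_state()["tcp_pos"]; print((proj(p,s+[0,0,-.003])-(200,180))*7)
E
```

```text
time_s: 4.0
tcp_pos: [0.4846, 0.2134, 0.0355]
ee_rot: [-0.563, 0.426, -0.427, 0.565]
wrist_force: [-1.2, 1.1, 5.2]
opening: 0.32
4.0 [0.4846 0.2134 0.0355] toolx ang -1.2959017546844647 F [-1.2433  1.0715  5.2287] T [0.0791 0.2384 0.0201] op 0.3198620263820242 [0.3132 0.0756 2.0695 0.0005 0.9932 0.0381]
[393.86596271 238.55289245]
```

View pics/h2.png

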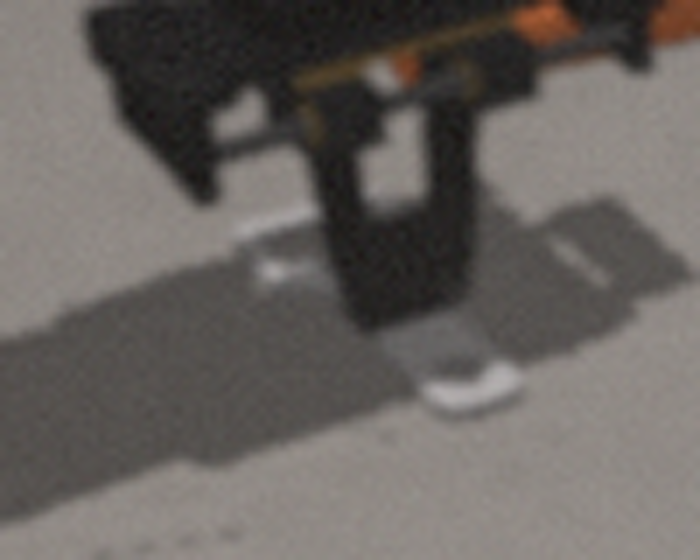

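```bash
python3 -m crank '[{"dx":0,"dz":0,"dy":-40,"spin":0,"jaw":20},{"dx":0,"dz":0,"dy":-85,"spin":0,"jaw":20},{"dx":0,"dz":0,"dy":-125,"spin":0,"jaw":20},{"dx":0,"dz":0,"dy":-125,"spin":0,"jaw":20},{"dx":0,"dz":0,"dy":-125,"spin":0,"jaw":20}]' 3; python3 st.py
cat > look.py <<'E'
from h import *
import sys
n=sys.argv[1];r=int(sys.argv[2]) if len(sys.argv)>2 else 50
s=read_state()["tcp_pos"]
cams=sys.argv[3].split(",") if len(sys.argv)>3 else ["side","top"]
im=[]
for c in cams:
    p=read_camera(c);u=proj(p,s+[0,0,-.003]);o=np.clip(np.round(u-r).astype(int),0,[640-2*r,480-2*r])
    f=400//(2*r) if len(cams)>1 else 600//(2*r)
    im.append(cv2.resize(p["frame"][o[1]:o[1]+2*r,o[0]:o[0]+2*r],None,fx=f,fy=f,interpolation=cv2.INTER_CUBIC))
    print(c,"off",o,"f",f,"grasp px",u,"crop",(u-o)*f)
cv2.imwrite("pics/"+n,np.hstack(im)[:,:,::-1])
E
python3 look.py l3.png 40 side
```

```text
time_s: 4.55
tcp_pos: [0.4837, 0.2128, 0.1595]
ee_rot: [-0.563, 0.426, -0.427, 0.564]
wrist_force: [-1.1, -0.7, -2.3]
opening: 0.314
4.55 [0.4837 0.2128 0.1595] toolx ang -1.2959475318808695 F [-1.1434 -0.6891 -2.2526] T [-0.1287  0.0534  0.0069] op 0.31379987446380425 [ 0.3129 -0.086   1.9965 -0.0002  1.2288  0.0381]
side off [212 127] f 7 grasp px [252.08767272 167.31427065] crop [280.61370905 282.19989457]
```

View pics/l3.png

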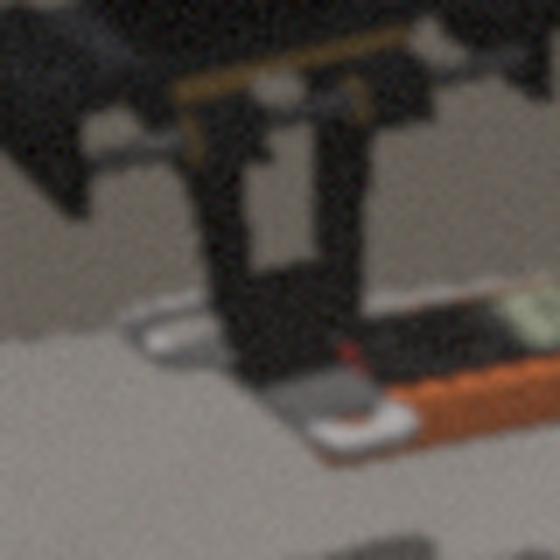

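```bash
cat > tilt.py <<'E'
from h import *
from scipy.spatial.transform import Rotation as R
from scipy.optimize import least_squares
np.set_printoptions(precision=4,suppress=True)
def measure(cams=("side",),px=5.,pz=30.,name=None):
    s=read_state();t=s["tcp_pos"]+[0,0,-.003];M=R.from_quat(s["ee_rot"]).as_matrix()
    ax=np.array([M[0,0],M[1,0],0]);ax/=np.linalg.norm(ax);ay=np.array([-ax[1],ax[0],0])
    K={"eye":(-56.2,0,5),"neck":(52,0,5),"strip":(-69.7,0,0)}
    obs=[]
    for c in cams:
        p=read_camera(c)
        if name: save(p,name+c+".png")
        for k in K:
            u=proj(p,t)
            l=[r for r in landmark_of(k,p) if np.hypot(*(np.array(r["location"])-u))<60]
            if l: obs.append((k,p,np.array(l[0]["location"]),l[0]["score"]))
    def pt(k,q):
        v=(np.array(K[k])-[px,0,pz])/1000;th=q[0]
        x=np.cos(th)*v[0]-np.sin(th)*v[2];z=np.sin(th)*v[0]+np.cos(th)*v[2]
        return t+ax*(x+q[1])+ay*(v[1]+q[2])+np.array([0,0,z])
    f=lambda q:np.r_[np.concatenate([(proj(p,pt(k,q))-u)*w for k,p,u,w in obs]),q[1:]/.002]
    r=least_squares(f,[.2,0,0],loss="soft_l1")
    print("tilt deg",np.degrees(r.x[0]),"offs",r.x[1:],s["time_s"]);
    for k,p,u,w in obs: print(k,p["shot"],np.round(u,1),round(w,2),np.round(proj(p,pt(k,r.x))-u,1))
if __name__=="__main__":
    import sys
    measure(("side",) if len(sys.argv)<2 else sys.argv[1].split(","))
E
python3 -m crank '[{"dx":0,"dz":0,"dy":-30,"spin":0,"jaw":20},{"dx":0,"dz":0,"dy":0,"spin":0,"jaw":20},{"dx":0,"dz":0,"dy":-30,"spin":0,"jaw":20},{"dx":0,"dz":0,"dy":0,"spin":0,"jaw":20},{"dx":0,"dz":0,"dy":-30,"spin":0,"jaw":20},{"dx":0,"dz":0,"dy":0,"spin":0,"jaw":20}]' 3; python3 tilt.py; python3 look.py l4.png 40 side
```

```text
time_s: 5.2
tcp_pos: [0.486, 0.2137, 0.162]
ee_rot: [-0.561, 0.425, -0.428, 0.566]
wrist_force: [1.9, 0.4, -0.5]
opening: 0.314
tilt deg 25.38401261348891 offs [0.0021 0.0005] 5.2
eye 9 [248.7 181. ] 0.95 [-2.1 -3.6]
neck 9 [266.  183.6] 0.66 [-1.5 -6.6]
strip 9 [244.1 179.2] 0.95 [1.  0.4]
side off [211 129] f 7 grasp px [251.20861889 169.15450487] crop [281.46033222 281.08153408]
```

View pics/l4.png

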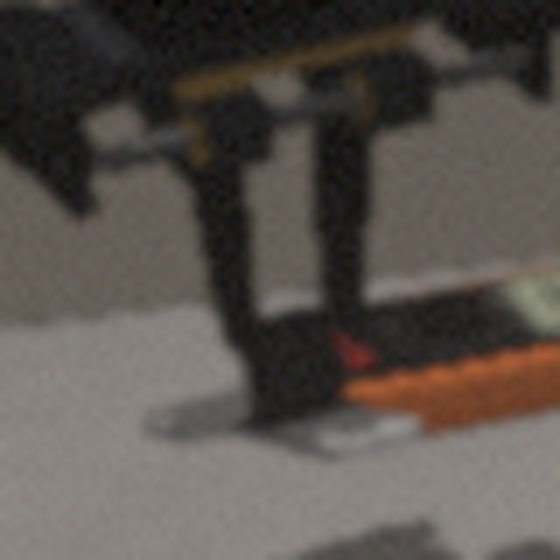

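```bash
python3 -m crank '[{"dx":0,"dz":0,"dy":0,"spin":0,"jaw":20},{"dx":0,"dz":0,"dy":0,"spin":0,"jaw":20}]' 12; 
sed -i 's/r=least_squares(f,\[.2,0,0\],loss="soft_l1")/r=least_squares(f,[.2,0,0,0],loss="soft_l1")/; s/np.array(\[0,0,z\])/np.array([0,0,z+q[3]])/; s/,q\[1:\]\/.002\]/,q[1:3]\/.002,q[3]\/.02]/' tilt.py
python3 tilt.py side,top; python3 look.py l5.png 40 side,top
```

```text
time_s: 5.65
tcp_pos: [0.4835, 0.2129, 0.1591]
ee_rot: [-0.564, 0.427, -0.427, 0.564]
wrist_force: [-0.3, -0.3, -2.4]
opening: 0.318
tilt deg 23.448351647497287 offs [-0.0003 -0.0008 -0.0107] 5.65
eye 11 [244.5 182.4] 0.87 [ 0.3 -0.6]
neck 11 [261.3 183.5] 0.72 [ 1.5 -0.2]
strip 11 [243.4 182. ] 0.63 [-0.2  1.6]
eye 12 [212.7 267.4] 0.21 [-19.9   9. ]
neck 12 [233.3 261. ] 0.74 [0.3 0.1]
side off [212 128] f 5 grasp px [251.93880166 167.65878754] crop [199.69400832 198.2939377 ]
top off [168 228] f 5 grasp px [207.71759628 267.77984738] crop [198.58798139 198.89923691]
```

View pics/l5.png

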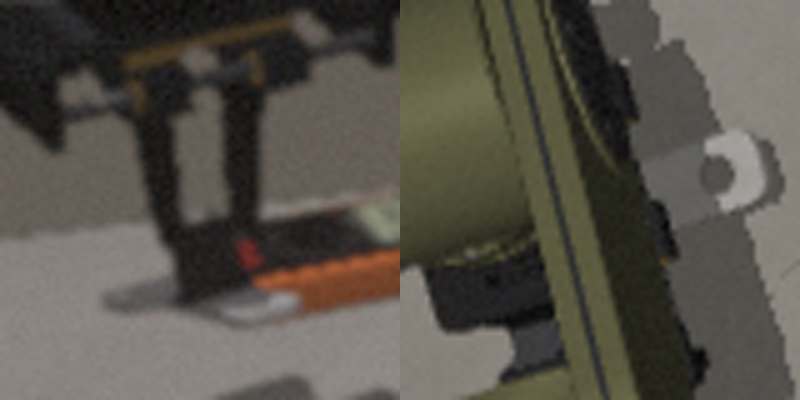

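```bash
python3 -m crank '[{"dx":20,"dz":-1,"dy":0,"spin":-0.02,"jaw":20},{"dx":60,"dz":-4,"dy":0,"spin":-0.05,"jaw":20},{"dx":105,"dz":-7,"dy":0,"spin":-0.08,"jaw":20},{"dx":155,"dz":-10,"dy":0,"spin":-0.11,"jaw":20},{"dx":205,"dz":-14,"dy":0,"spin":-0.163,"jaw":20},{"dx":250,"dz":-17,"dy":0,"spin":-0.163,"jaw":20},{"dx":285,"dz":-20,"dy":0,"spin":-0.163,"jaw":20},{"dx":308,"dz":-21,"dy":0,"spin":-0.163,"jaw":20}]' 25; python3 -m crank '[{"dx":0,"dz":0,"dy":0,"spin":0,"jaw":20},{"dx":0,"dz":0,"dy":0,"spin":0,"jaw":20}]';python3 tilt.py side,top; python3 look.py l6.png 40 side,top;python3 st.py
```

```text
time_s: 6.95
tcp_pos: [0.5469, -0.092, 0.1587]
ee_rot: [0.596, -0.38, 0.38, -0.596]
wrist_force: [-0.0, 0.5, -1.4]
opening: 0.305
time_s: 7.15
tcp_pos: [0.5465, -0.0896, 0.1584]
ee_rot: [-0.596, 0.38, -0.38, 0.597]
wrist_force: [-0.3, -0.2, -2.5]
opening: 0.312
tilt deg 18.41678182549611 offs [ 0.0004  0.0018 -0.017 ] 7.15
eye 15 [300.6 252.8] 0.61 [-0.9 -1.7]
neck 15 [333.3 261.4] 0.74 [ 1.7 -0.4]
strip 15 [297.  251.4] 0.92 [-0.8  0.9]
eye 16 [328.6 246.3] 0.64 [1.  0.6]
strip 16 [325.4 248. ] 0.55 [-0.5  1.6]
side off [275 197] f 5 grasp px [315.14973135 236.76620939] crop [200.74865677 198.83104696]
top off [312 194] f 5 grasp px [352.25905367 233.63404019] crop [201.29526835 198.17020097]
7.65 [ 0.5466 -0.089   0.1586] toolx ang -1.1321352395334947 F [-0.068   0.6198 -1.7322] T [-0.0821  0.0172 -0.0327] op 0.306699094209133 [-0.2582 -0.0258  1.9406  0.      1.2267 -0.6969]
```

View pics/l6.png

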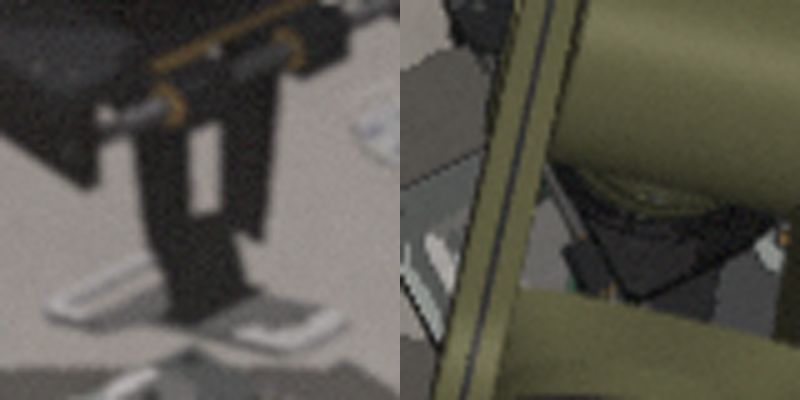

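```bash
cat > ov.py <<'E'
from h import *
import pickle
from scipy.spatial.transform import Rotation as R
def snap(name):
    s=read_state();p=read_camera("side");pickle.dump((s,p),open(name,"wb"))
def geom(s,th,px,pz,offx=0,offy=0):
    t=s["tcp_pos"]+[0,0,-.003];M=R.from_quat(s["ee_rot"]).as_matrix()
    ax=np.array([M[0,0],M[1,0],0]);ax/=np.linalg.norm(ax);ay=np.array([-ax[1],ax[0],0]);th=np.radians(th)
    def pt(b):
        v=(np.array(b,float)-[px,0,pz])/1000
        return t+ax*(np.cos(th)*v[0]-np.sin(th)*v[2]+offx)+ay*(v[1]+offy)+np.array([0,0,np.sin(th)*v[0]+np.cos(th)*v[2]])
    return pt
def overlay(s,p,th,px,pz,out,r=40,f=7,offx=0,offy=0):
    pt=geom(s,th,px,pz,offx,offy);u=proj(p,s["tcp_pos"]+[0,0,-.02]);o=np.round(u-r).astype(int)
    im=np.ascontiguousarray(cv2.resize(p["frame"][o[1]:o[1]+2*r,o[0]:o[0]+2*r],None,fx=f,fy=f,interpolation=cv2.INTER_CUBIC)[:,:,::-1])
    def poly(P,c):
        q=np.array([((proj(p,pt(b))-o)+.5)*f-.5 for b in P]);cv2.polylines(im,[np.round(q).astype(np.int32)],True,c,1)
    for z in(5,):
        poly([(-78,-30,z),(-35,-30,z),(-20,-16,z),(66,-16,z),(66,16,z),(-20,16,z),(-35,30,z),(-78,30,z)],(0,0,255))
        poly([(-69.7,-23,z),(-42.7,-23,z),(-42.7,23,z),(-69.7,23,z)],(0,255,255))
        poly([(45+8.5*np.cos(a),8.5*np.sin(a),z) for a in np.linspace(0,6.28,13)],(0,255,255))
    for z in(5,39): poly([(-8,-15,z),(8,-15,z),(8,15,z),(-8,15,z)],(0,255,0))
    cv2.imwrite("pics/"+out,im)
E
python3 - <<'E'
from ov import *
snap("s7.pkl");s,p=pickle.load(open("s7.pkl","rb"))
ims=[]
for i,(th,sl) in enumerate(((18,17),(23,12))):
    t=np.radians(th);overlay(s,p,th,5+sl*np.sin(t),30+sl*np.cos(t),f"o{i}.png",r=36,f=11 if 0 else 5)
    ims.append(cv2.imread(f"pics/o{i}.png"))
cv2.imwrite("pics/o7.png",np.hstack(ims))
E
```

```text
(no output)
```

View pics/o7.png

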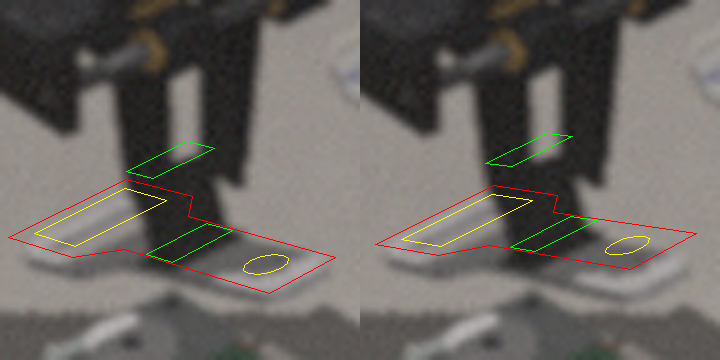

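```bash
python3 - <<'E'
from ov import *
s,p=pickle.load(open("s7.pkl","rb"))
im=cv2.resize(p["frame"][205:285,270:370],None,fx=8,fy=7.5 and 8,interpolation=cv2.INTER_CUBIC)[:,:,::-1][:600]
im=cv2.convertScaleAbs(im,alpha=1.5,beta=10)
cv2.imwrite("pics/z7.png",im)
E
```

```text
(no output)
```

View pics/z7.png

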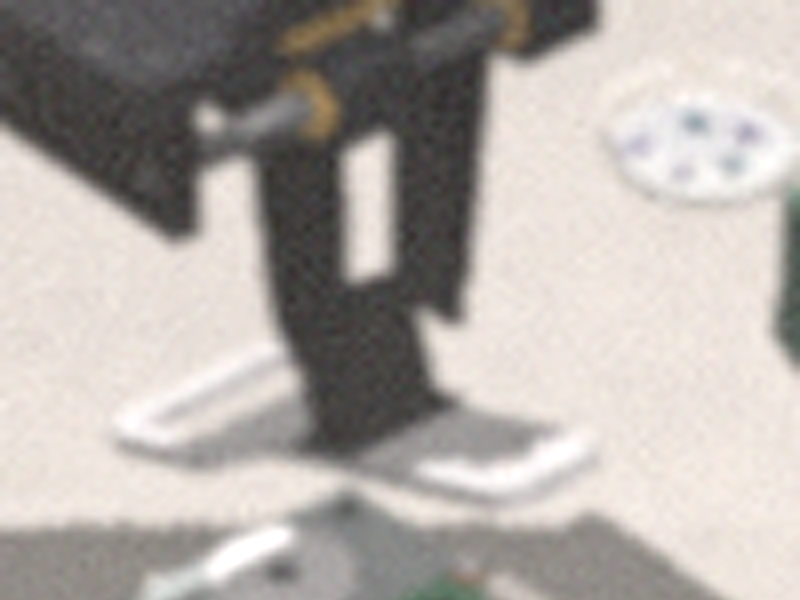

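```bash
cat > pf.py <<'E'
from ov import *
from scipy.optimize import least_squares
np.set_printoptions(precision=4,suppress=True)
def fit(pk,pts,off,f,prior=.0015):
    s,p=pickle.load(open(pk,"rb"))
    def res(q):
        t=np.radians(q[0]);pt=geom(s,q[0],5,30,q[2],q[3])
        return np.r_[np.concatenate([(proj(p,pt(b)+[0,0,-q[1]/1000])-((np.array(u)+.5)/f-.5+off)) for b,u in pts]),q[2:]/prior]
    r=least_squares(res,[22,10,0,0]);q=r.x
    print("tilt,slip,offx,offy",q);print(r.fun[:-2].reshape(-1,2))
    J=r.jac;print("sd~",np.sqrt(np.diag(np.linalg.inv(J.T@J)))*0.7)
    for b in((-69.7,0,0),(-42.7,0,0),(0,0,0),(45,0,0)): 
        w=geom(s,q[0],5,30,q[2],q[3])(b)+[0,0,-q[1]/1000]-s["tcp_pos"]
        print(b,"rel TCP",w, "along",np.hypot(w[0],w[1]))
    return q
E
python3 - <<'E'
from pf import *
fit("s7.pkl",[((-76.5,-28.5,2.5),(112,430)),((64.5,-14.5,0),(498,502)),((64.5,14.5,2.5),(603,447)),((8,15,5),(452,405)),((-8,-15,5),(310,450)),((-69.7,-23,5),(163,430))],(270,205),8)
E
```

```text
tilt,slip,offx,offy [21.8712 20.3395  0.0002  0.0008]
[[-0.3666  1.5287]
 [ 1.8965  0.3272]
 [ 0.312  -0.5039]
 [-0.1516 -0.2126]
 [ 0.4329 -0.5842]
 [-2.937  -0.3192]]
sd~ [0.5794 1.0397 0.0009 0.0008]
(-69.7, 0, 0) rel TCP [-0.0239  0.0528 -0.079 ] along 0.057990681597882905
(-42.7, 0, 0) rel TCP [-0.0133  0.0301 -0.0689] along 0.03293779474957694
(0, 0, 0) rel TCP [ 0.0035 -0.0057 -0.053 ] along 0.006740018853338261
(45, 0, 0) rel TCP [ 0.0213 -0.0435 -0.0363] along 0.04846444382610862
```

```bash
python3 -m crank '[{"dx":0,"dz":0,"dy":12,"spin":0,"jaw":20},{"dx":0,"dz":0,"dy":28,"spin":0,"jaw":20},{"dx":0,"dz":0,"dy":38,"spin":0,"jaw":20},{"dx":0,"dz":0,"dy":40,"spin":0,"jaw":20},{"dx":0,"dz":0,"dy":40,"spin":0,"jaw":20}]' 30; python3 st.py
python3 - <<'E'
from ov import *
snap("s8.pkl");s,p=pickle.load(open("s8.pkl","rb"))
im=cv2.resize(p["frame"][225:300,270:370],None,fx=8,fy=8,interpolation=cv2.INTER_CUBIC)[:,:,::-1]
im=cv2.convertScaleAbs(im,alpha=1.5,beta=10)
cv2.imwrite("pics/z8.png",im)
E
```

```text
time_s: 8.2
tcp_pos: [0.546, -0.0892, 0.1172]
ee_rot: [0.597, -0.38, 0.379, -0.596]
wrist_force: [-0.2, -0.3, -0.8]
opening: 0.31
8.2 [ 0.546  -0.0892  0.1172] toolx ang -1.1329133425449855 F [-0.1855 -0.3405 -0.8188] T [-0.0656  0.046  -0.009 ] op 0.3102775399819387 [-0.259   0.0186  1.9712 -0.      1.1541 -0.6969]
```

View pics/z8.png

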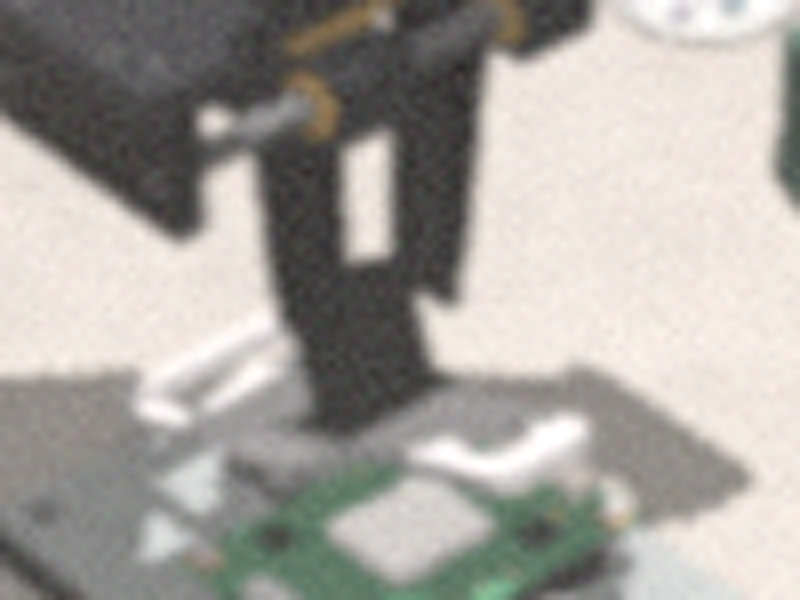

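```bash
python3 - <<'E'
from pf import *
q=fit("s8.pkl",[((-76.5,-28.5,2.5),(134,398)),((64.5,-14.5,0),(490,490)),((64.5,14.5,2.5),(592,434)),((8,15,5),(442,380)),((-8,-15,5),(315,428))],(270,225),8)
s,p=pickle.load(open("s8.pkl","rb"))
# overlay with jig
t=np.radians(q[0])
pt=geom(s,q[0],5,30,q[2],q[3]);off=np.array([270,225]);f=8
im=np.ascontiguousarray(cv2.imread("pics/z8.png"))
def poly(Q,c): cv2.polylines(im,[np.round(np.array([((proj(p,x)-off)+.5)*f-.5 for x in Q])).astype(np.int32)],True,c,1)
b=lambda P:[pt(x)+[0,0,-q[1]/1000] for x in P]
z=5
poly(b([(-78,-30,z),(-35,-30,z),(-20,-16,z),(66,-16,z),(66,16,z),(-20,16,z),(-35,30,z),(-78,30,z)]),(0,0,255))
poly(b([(-69.7,-23,z),(-42.7,-23,z),(-42.7,23,z),(-69.7,23,z)]),(0,255,255))
ex=np.array([np.cos(-1.1334),np.sin(-1.1334),0]);ey=np.array([-ex[1],ex[0],0])
for o in ((.553+.0003,-.1023-.002,0),):
    J=lambda x,y,z:np.array(o)+ex*x+ey*y+[0,0,z]
    poly([J(-.0493+.019*np.cos(a),.019*np.sin(a),.043) for a in np.linspace(0,6.28,25)],(255,0,0))
    poly([J(x,y,.033) for x,y in((-.031,-.048),(.031,-.048),(.031,.048),(-.031,.048))],(255,0,0))
    poly([J(.052+.006*np.cos(a),.006*np.sin(a),.043) for a in np.linspace(0,6.28,25)],(255,0,0))
cv2.imwrite("pics/z8o.png",im)
E
```

```text
tilt,slip,offx,offy [20.8156 20.0531 -0.0001  0.0005]
[[-3.0777  1.2599]
 [ 2.0656  0.2411]
 [ 0.6241 -0.5397]
 [ 0.4117  0.13  ]
 [-0.5443 -0.8197]]
sd~ [0.7113 1.1353 0.0009 0.0008]
(-69.7, 0, 0) rel TCP [-0.0247  0.0539 -0.0776] along 0.05928527628014251
(-42.7, 0, 0) rel TCP [-0.014   0.0311 -0.068 ] along 0.034049236175436655
(0, 0, 0) rel TCP [ 0.003  -0.0051 -0.0529] along 0.005889815467684846
(45, 0, 0) rel TCP [ 0.0208 -0.0432 -0.0369] along 0.047933061401862674
```

View pics/z8o.png

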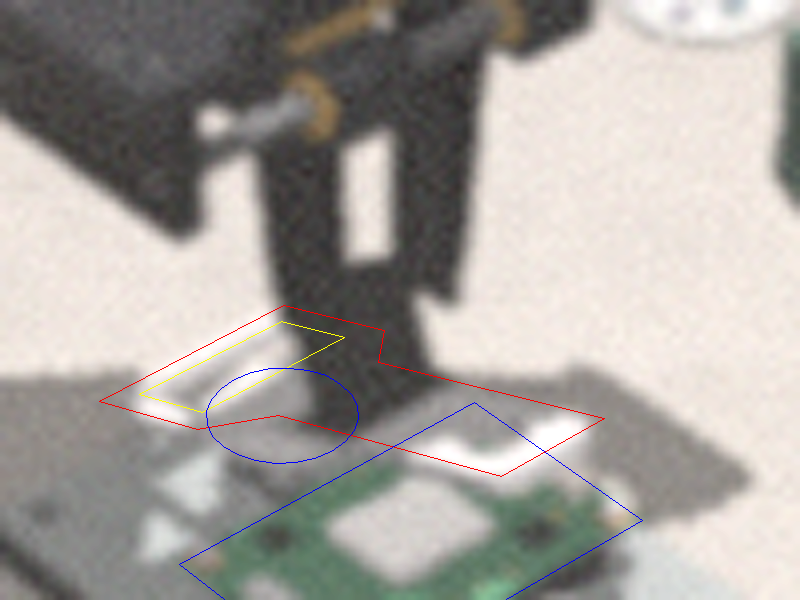

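```bash
cat > pf2.py <<'E'
from ov import *
from scipy.optimize import least_squares
from scipy.spatial.transform import Rotation as R
np.set_printoptions(precision=2,suppress=True)
def pose(s,q):
    # q: tilt,yaw,roll deg ; d along, lateral, vertical mm of bar point (0,0,24) from TCP
    M=R.from_quat(s["ee_rot"]).as_matrix();a0=np.arctan2(M[1,0],M[0,0])
    Rw=R.from_euler("z",a0).as_matrix()@R.from_euler("ZYX",[q[1],-q[0],q[2]],degrees=True).as_matrix()
    B=R.from_euler("z",a0).as_matrix()
    o=s["tcp_pos"]+B@(np.array(q[3:6])/1000)
    return lambda b:o+Rw@((np.array(b,float)-[0,0,24])/1000)
def fit(pk,pts,off,f,sd=(30,3,3,4,1.5,40),q0=(22,0,0,5,0,-30)):
    s,p=pickle.load(open(pk,"rb"));q0=np.array(q0,float);sd=np.array(sd,float)
    tgt=[((np.array(u)+.5)/f-.5+off) for b,u in pts]
    def res(q):
        pt=pose(s,q);return np.r_[np.concatenate([(proj(p,pt(b))-u)/.6 for (b,_),u in zip(pts,tgt)]),(q-q0)/sd]
    r=least_squares(res,q0);q=r.x;J=r.jac
    print("q",q,"sd",np.sqrt(np.diag(np.linalg.inv(J.T@J))));print(.6*r.fun[:-6].reshape(-1,2).T)
    pt=pose(s,q);o=np.array([.553,-.1023,0]);ex=np.array([np.cos(-1.1334),np.sin(-1.1334),0]);ey=np.array([-ex[1],ex[0],0])
    for b in((-69.7,0,0),(-42.7,0,0),(0,0,0),(45,0,0)):
        w=pt(b)-o;print(b,"jig mm",1000*np.array([w@ex,w@ey,w[2]]))
    return q
E
python3 - <<'E'
from pf2 import *
a=fit("s7.pkl",[((-76.5,-28.5,2.5),(112,430)),((64.5,-14.5,0),(498,502)),((64.5,14.5,2.5),(603,447)),((8,15,5),(452,405)),((-8,-15,5),(310,450)),((-69.7,-23,5),(163,430))],(270,205),8)
b=fit("s8.pkl",[((-76.5,-28.5,2.5),(134,398)),((64.5,-14.5,0),(490,490)),((64.5,14.5,2.5),(592,434)),((8,15,5),(442,380)),((-8,-15,5),(315,428))],(270,225),8)
E
```

```text
q [ 23.11  -3.25  -1.21   0.96  -0.67 -28.14] sd [0.63 0.64 1.74 1.82 1.37 1.74]
[[ 1.06  0.28 -0.49  0.34  0.59 -1.53]
 [ 1.01  0.22  0.05  0.27 -0.81 -0.74]]
(-69.7, 0, 0) jig mm [-68.46   1.76  80.99]
(-42.7, 0, 0) jig mm [-43.66   0.38  91.59]
(0, 0, 0) jig mm [ -4.45  -1.8  108.34]
(45, 0, 0) jig mm [ 36.87  -4.1  126.01]
q [ 22.14  -4.67   1.03   0.26  -0.52 -27.79] sd [0.73 0.75 1.8  1.85 1.37 1.89]
[[-0.65  0.17 -0.41  1.17 -0.04]
 [ 0.55  0.39 -0.08  0.27 -1.09]]
(-69.7, 0, 0) jig mm [-69.85   3.6   40.94]
(-42.7, 0, 0) jig mm [-44.92   1.57  51.11]
(0, 0, 0) jig mm [-5.49 -1.63 67.2 ]
(45, 0, 0) jig mm [36.05 -5.   84.16]
```

```bash
python3 -m crank '[{"dx":-2.5,"dz":0,"dy":0,"spin":-0.035,"jaw":20},{"dx":-2.5,"dz":0,"dy":0,"spin":-0.07,"jaw":20},{"dx":-2.5,"dz":0,"dy":3,"spin":-0.07,"jaw":20},{"dx":-2.5,"dz":0,"dy":4,"spin":-0.07,"jaw":20},{"dx":-2.5,"dz":0,"dy":4,"spin":-0.07,"jaw":20}]' 30; python3 st.py
python3 - <<'E'
from ov import *
snap("s9.pkl");s,p=pickle.load(open("s9.pkl","rb"))
im=cv2.resize(p["frame"][235:305,270:355],None,fx=9,fy=8.5 and 9,interpolation=cv2.INTER_CUBIC)[:600,:,::-1]
im=cv2.convertScaleAbs(im,alpha=1.3,beta=0)
cv2.imwrite("pics/z9.png",im)
E
```

```text
time_s: 8.75
tcp_pos: [0.5455, -0.0871, 0.1144]
ee_rot: [0.61, -0.359, 0.358, -0.609]
wrist_force: [-0.6, -0.2, -2.5]
opening: 0.315
8.75 [ 0.5455 -0.0871  0.1144] toolx ang -1.0633879877602619 F [-0.5757 -0.1619 -2.4819] T [-0.0966 -0.012  -0.0001] op 0.3145939400623261 [-0.2555  0.0189  1.976   0.      1.1468 -0.7629]
```

View pics/z9.png

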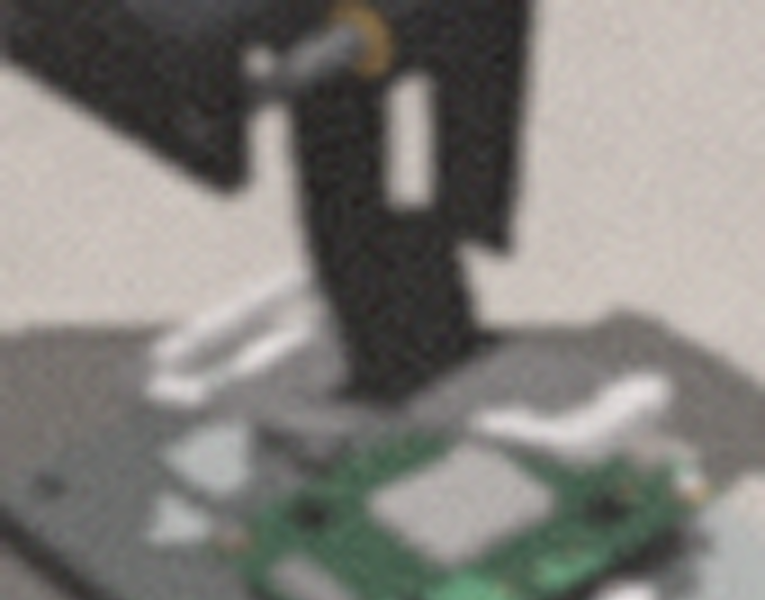

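```bash
for i in 1; do python3 -m crank '[{"dx":0,"dz":0,"dy":1.5,"spin":0,"jaw":20},{"dx":0,"dz":0,"dy":3,"spin":0,"jaw":20},{"dx":0,"dz":0,"dy":3,"spin":0,"jaw":20}]' 30; python3 -m crank '[{"dx":0,"dz":0,"dy":1,"spin":0,"jaw":20},{"dx":0,"dz":0,"dy":1,"spin":0,"jaw":20}]' 30 ; python3 -m crank '[{"dx":0,"dz":0,"dy":1,"spin":0,"jaw":20},{"dx":0,"dz":0,"dy":1,"spin":0,"jaw":20}]' 30 ; done; python3 st.py
```

```text
time_s: 9.1
tcp_pos: [0.5454, -0.087, 0.1112]
ee_rot: [0.61, -0.359, 0.358, -0.61]
wrist_force: [1.1, 0.3, -2.0]
opening: 0.313
time_s: 9.3
tcp_pos: [0.5455, -0.0871, 0.1103]
ee_rot: [0.61, -0.358, 0.358, -0.61]
wrist_force: [-0.3, -0.2, -1.4]
opening: 0.309
time_s: 9.5
tcp_pos: [0.5458, -0.0873, 0.1098]
ee_rot: [0.61, -0.358, 0.359, -0.61]
wrist_force: [-0.5, 0.4, -1.0]
opening: 0.309
9.5 [ 0.5458 -0.0873  0.1098] toolx ang -1.0627787948909757 F [-0.5277  0.3855 -0.9819] T [-0.1305  0.07    0.0184] op 0.3089296333146633 [-0.2556  0.0246  1.9787 -0.0003  1.1377 -0.7635]
```

```bash
python3 -m crank '[{"dx":0,"dz":0,"dy":1,"spin":0,"jaw":20},{"dx":0,"dz":0,"dy":1,"spin":0,"jaw":20}]' 30; python3 st.py | cut -c1-120; python3 -m crank '[{"dx":0,"dz":0,"dy":1,"spin":0,"jaw":20},{"dx":0,"dz":0,"dy":1,"spin":0,"jaw":20}]' 30; python3 st.py
python3 - <<'E'
from ov import *
snap("s10.pkl");s,p=pickle.load(open("s10.pkl","rb"))
im=cv2.resize(p["frame"][235:305,270:355],None,fx=9,fy=9,interpolation=cv2.INTER_CUBIC)[:600,:,::-1]
im=cv2.convertScaleAbs(im,alpha=1.3,beta=0)
cv2.imwrite("pics/z10.png",im)
E
```

```text
time_s: 9.7
tcp_pos: [0.5461, -0.0876, 0.1093]
ee_rot: [0.61, -0.358, 0.359, -0.61]
wrist_force: [-1.6, -1.8, 2.6]
opening: 0.309
9.7 [ 0.5461 -0.0876  0.1093] toolx ang -1.0626271590480092 F [-1.5809 -1.8325  2.6065] T [-0.4567  0.1782  0.0106] op 0
time_s: 9.9
tcp_pos: [0.5465, -0.0879, 0.1088]
ee_rot: [0.61, -0.357, 0.359, -0.609]
wrist_force: [-1.5, -3.2, 5.5]
opening: 0.309
9.9 [ 0.5465 -0.0879  0.1088] toolx ang -1.0626277772201447 F [-1.4599 -3.2367  5.4624] T [-0.6085  0.2542  0.0537] op 0.309265629158072 [-0.2559  0.0264  1.9787 -0.0012  1.134  -0.7635]
```

View pics/z10.png

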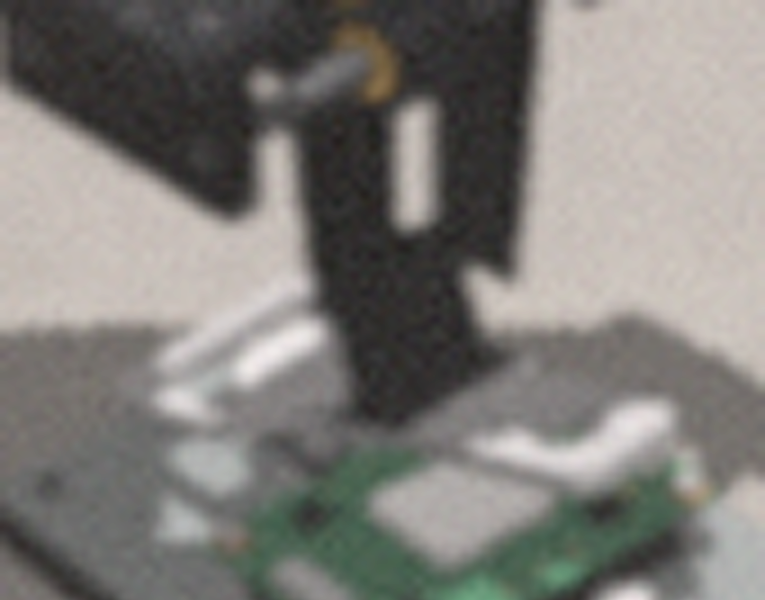

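```bash
python3 -m crank '[{"dx":0,"dz":0,"dy":-3.8,"spin":0,"jaw":20},{"dx":0,"dz":0,"dy":-3.8,"spin":0,"jaw":20},{"dx":0,"dz":0,"dy":-3.8,"spin":0,"jaw":20}]' 30; python3 st.py 
python3 - <<'E'
from ov import *
snap("s11.pkl");s,p=pickle.load(open("s11.pkl","rb"))
im=cv2.resize(p["frame"][235:305,270:355],None,fx=9,fy=9,interpolation=cv2.INTER_CUBIC)[:600,:,::-1]
im=cv2.convertScaleAbs(im,alpha=1.3,beta=0)
cv2.imwrite("pics/z11.png",im)
E
```

```text
time_s: 10.25
tcp_pos: [0.545, -0.0866, 0.1105]
ee_rot: [-0.61, 0.359, -0.358, 0.61]
wrist_force: [0.2, -0.3, -1.7]
opening: 0.311
10.25 [ 0.545  -0.0866  0.1105] toolx ang -1.06282438919733 F [ 0.2428 -0.3247 -1.7403] T [-0.0624  0.0117  0.0519] op 0.3111669147007755 [-0.2552  0.023   1.9791  0.0006  1.141  -0.7634]
```

View pics/z11.png

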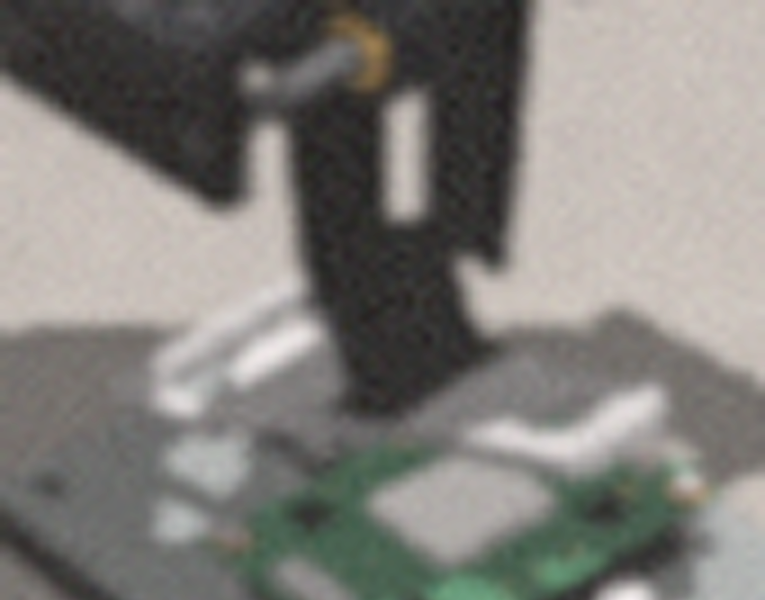

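```bash
cat > ov2.py <<'E'
from pf2 import *
def draw(pk,q,src,off,f,out,stud=-.0493):
    s,p=pickle.load(open(pk,"rb"));pt=pose(s,q);im=np.ascontiguousarray(cv2.imread("pics/"+src));off=np.array(off)
    def poly(Q,c): cv2.polylines(im,[np.round(np.array([((proj(p,x)-off)+.5)*f-.5 for x in Q])).astype(np.int32)],True,c,1)
    b=lambda P:[pt(x) for x in P];z=5
    poly(b([(-78,-30,z),(-35,-30,z),(-20,-16,z),(66,-16,z),(66,16,z),(-20,16,z),(-35,30,z),(-78,30,z)]),(0,0,255))
    poly(b([(-69.7,-23,z),(-42.7,-23,z),(-42.7,23,z),(-69.7,23,z)]),(0,255,255))
    poly(b([(45+8.5*np.cos(a),8.5*np.sin(a),z) for a in np.linspace(0,6.28,13)]),(0,255,255))
    for z in(5,39): poly(b([(-8,-15,z),(8,-15,z),(8,15,z),(-8,15,z)]),(0,255,0))
    ex=np.array([np.cos(-1.1334),np.sin(-1.1334),0]);ey=np.array([-ex[1],ex[0],0])
    J=lambda x,y,z:np.array([.5533,-.1043,0])+ex*x+ey*y+[0,0,z]
    poly([J(stud+.019*np.cos(a),.019*np.sin(a),.043) for a in np.linspace(0,6.28,25)],(255,0,0))
    poly([J(.052+.006*np.cos(a),.006*np.sin(a),.043) for a in np.linspace(0,6.28,25)],(255,0,0))
    poly([J(x,y,.0385) for x,y in((-.013,-.016),(.013,-.016),(.013,.016),(-.013,.016))],(255,0,0))
    cv2.imwrite("pics/"+out,im)
E
python3 - <<'E'
from ov2 import *
q=fit("s11.pkl",[((-76.5,-28.5,2.5),(152,397)),((64.5,-14.5,0),(575,472)),((64.5,14.5,2.5),(668,402)),((8,15,5),(492,348)),((-8,-15,5),(350,412))],(270,235),9)
draw("s11.pkl",q,"z11.png",(270,235),9,"z11o.png")
E
```

```text
q [ 23.14  -5.32   3.85   0.29  -0.22 -28.5 ] sd [0.74 0.78 1.82 1.67 1.4  1.83]
[[-1.38 -0.69  0.14  1.42  0.68]
 [ 0.44  0.37 -0.38  0.35 -0.72]]
(-69.7, 0, 0) jig mm [-71.91   2.06  32.63]
(-42.7, 0, 0) jig mm [-47.09   1.5   43.24]
(0, 0, 0) jig mm [-7.83  0.63 60.01]
(45, 0, 0) jig mm [33.54 -0.3  77.69]
```

View pics/z11o.png

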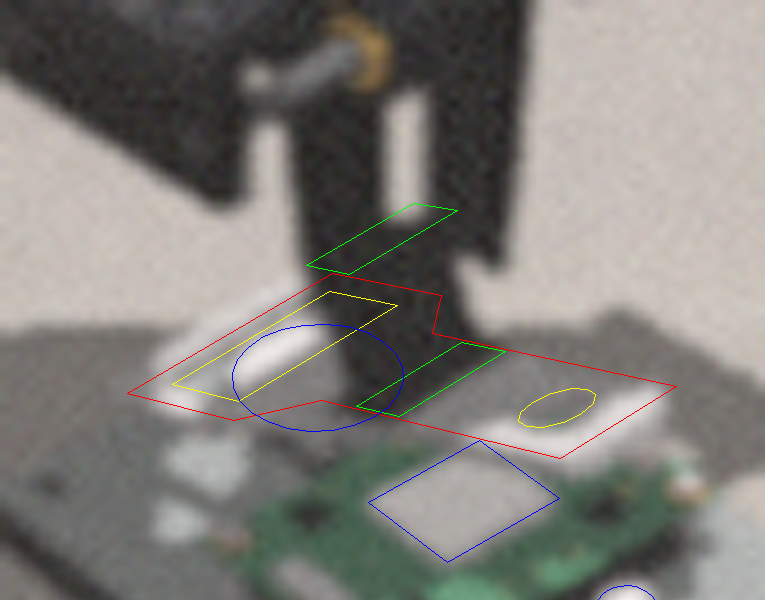

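```bash
python3 -m crank '[{"dx":2,"dz":-0.6,"dy":-0.4,"spin":0,"jaw":20},{"dx":5,"dz":-1.2,"dy":-0.4,"spin":0,"jaw":20},{"dx":8,"dz":-1.6,"dy":-0.4,"spin":0,"jaw":20},{"dx":8,"dz":-1.6,"dy":-0.4,"spin":0,"jaw":20}]' 30; python3 st.py; python3 -m crank '[{"dx":2,"dz":-0.1,"dy":0,"spin":0,"jaw":20},{"dx":4,"dz":-0.3,"dy":0,"spin":0,"jaw":20},{"dx":4,"dz":-0.3,"dy":0,"spin":0,"jaw":20}]' 30; python3 st.py 
python3 - <<'E'
from ov import *
snap("s12.pkl");s,p=pickle.load(open("s12.pkl","rb"))
im=cv2.resize(p["frame"][235:305,270:355],None,fx=9,fy=9,interpolation=cv2.INTER_CUBIC)[:600,:,::-1]
im=cv2.convertScaleAbs(im,alpha=1.3,beta=0)
cv2.imwrite("pics/z12.png",im)
E
```

```text
time_s: 10.7
tcp_pos: [0.5486, -0.0952, 0.1119]
ee_rot: [-0.609, 0.358, -0.359, 0.61]
wrist_force: [0.1, 0.9, -1.3]
opening: 0.31
10.7 [ 0.5486 -0.0952  0.1119] toolx ang -1.0634374017600718 F [ 0.0865  0.8786 -1.3409] T [ 0.0212 -0.1943 -0.0409] op 0.30981786767359476 [-0.2684  0.0307  1.9686  0.0003  1.1414 -0.7759]
time_s: 11.0
tcp_pos: [0.5497, -0.098, 0.1113]
ee_rot: [-0.609, 0.359, -0.358, 0.61]
wrist_force: [1.4, 4.6, -2.7]
opening: 0.308
11.0 [ 0.5497 -0.098   0.1113] toolx ang -1.0634289875050567 F [ 1.4319  4.582  -2.7029] T [ 0.7536 -0.286  -0.1252] op 0.3083432079801409 [-0.2733  0.0358  1.9645  0.0016  1.1421 -0.7813]
```

View pics/z12.png

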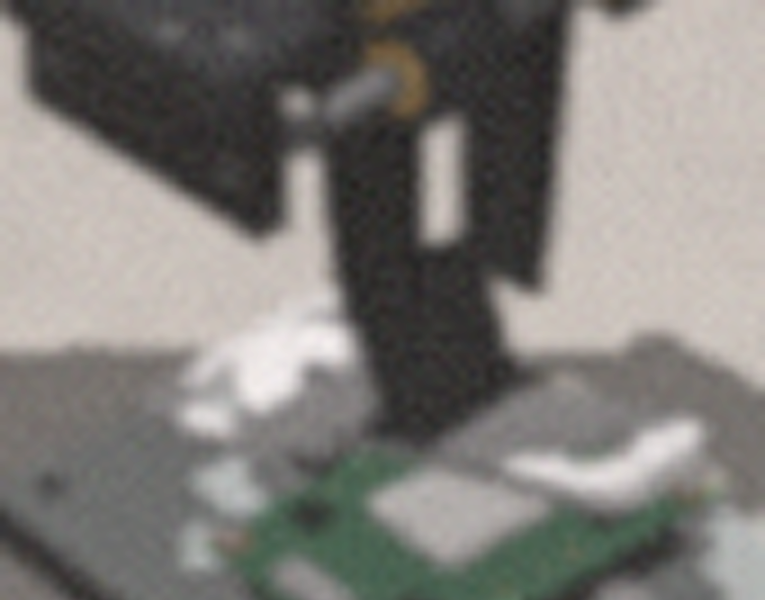

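```bash
python3 - <<'E'
from ov2 import *
q=fit("s12.pkl",[((-76.5,-28.5,2.5),(178,415)),((64.5,-14.5,0),(612,508)),((64.5,14.5,2.5),(708,435)),((8,15,5),(522,378)),((-8,-15,5),(385,438))],(270,235),9)
draw("s12.pkl",q,"z12.png",(270,235),9,"z12o.png")
E
```

```text
q [ 21.75  -5.03   3.56  -0.04  -0.22 -29.18] sd [0.75 0.78 1.83 1.64 1.4  1.83]
[[-1.37 -0.57 -0.04  1.81  0.35]
 [ 0.52  0.31 -0.18  0.1  -0.68]]
(-69.7, 0, 0) jig mm [-61.16   1.09  34.05]
(-42.7, 0, 0) jig mm [-36.09   0.64  44.06]
(0, 0, 0) jig mm [ 3.57 -0.06 59.88]
(45, 0, 0) jig mm [45.36 -0.81 76.56]
```

View pics/z12o.png

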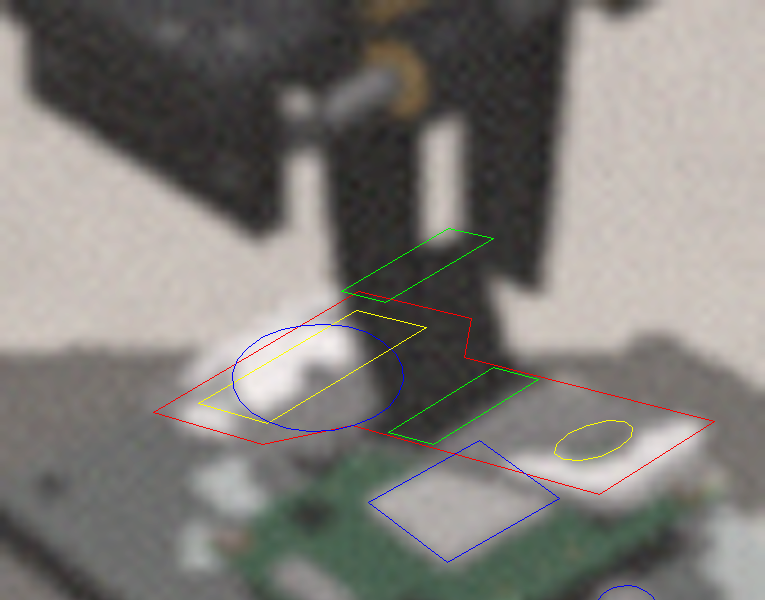

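```bash
python3 -m crank '[{"dx":-1,"dz":0,"dy":-1,"spin":0,"jaw":20},{"dx":-1,"dz":0,"dy":-2,"spin":0,"jaw":20},{"dx":-1,"dz":0,"dy":-2,"spin":0,"jaw":20}]' 30; python3 st.py; python3 -m crank '[{"dx":0,"dz":0,"dy":-1.5,"spin":0,"jaw":20},{"dx":0,"dz":0,"dy":-1.5,"spin":0,"jaw":20}]' 30; python3 st.py 
```

```text
time_s: 11.35
tcp_pos: [0.5488, -0.097, 0.1132]
ee_rot: [-0.609, 0.359, -0.358, 0.61]
wrist_force: [1.3, 5.1, -4.7]
opening: 0.312
11.35 [ 0.5488 -0.097   0.1132] toolx ang -1.0628310179639462 F [ 1.3006  5.0634 -4.697 ] T [ 0.874  -0.3589 -0.1352] op 0.3123464193431207 [-0.2717  0.0317  1.9653  0.001   1.1459 -0.78  ]
time_s: 11.55
tcp_pos: [0.548, -0.0976, 0.1146]
ee_rot: [0.611, -0.359, 0.357, -0.609]
wrist_force: [-2.1, 3.0, -3.2]
opening: 0.312
11.55 [ 0.548  -0.0976  0.1146] toolx ang -1.0617401910327169 F [-2.143   3.0355 -3.2269] T [0.4444 0.4189 0.0282] op 0.31165005763991604 [-0.272   0.0298  1.9645 -0.0015  1.1504 -0.7805]
```

```bash
cat > z.py <<'E'
import sys
from ov import *
n=sys.argv[1];x0,y0=int(sys.argv[2]),int(sys.argv[3]);w=int(sys.argv[4]) if len(sys.argv)>4 else 80
snap(n+".pkl");s,p=pickle.load(open(n+".pkl","rb"));f=720//w
im=cv2.resize(p["frame"][y0:y0+int(w*.8),x0:x0+w],None,fx=f,fy=f,interpolation=cv2.INTER_CUBIC)[:600,:,::-1]
cv2.imwrite(f"pics/{n}.png",cv2.convertScaleAbs(im,alpha=1.25,beta=0));print("f",f)
E
python3 z.py a13 280 235 72
```

```text
f 10
```

View pics/a13.png

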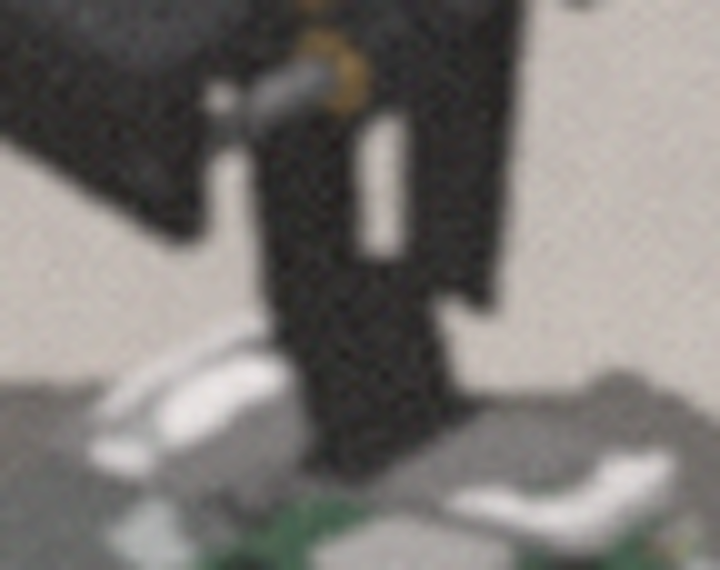

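```bash
python3 -m crank '[{"dx":-3,"dz":0,"dy":2,"spin":0,"jaw":20},{"dx":-8,"dz":0,"dy":2,"spin":0,"jaw":20},{"dx":-10,"dz":0,"dy":0,"spin":0,"jaw":20},{"dx":-10,"dz":0,"dy":-5,"spin":0,"jaw":20}]' 30; python3 st.py; python3 -m crank '[{"dx":0,"dz":0,"dy":-10,"spin":0,"jaw":20},{"dx":0,"dz":0,"dy":-30,"spin":0,"jaw":20},{"dx":0,"dz":0,"dy":-50,"spin":0,"jaw":20},{"dx":0,"dz":0,"dy":-50,"spin":0,"jaw":20}]' 30; python3 st.py 
```

```text
time_s: 12.0
tcp_pos: [0.5442, -0.0888, 0.1204]
ee_rot: [0.61, -0.358, 0.358, -0.61]
wrist_force: [1.6, 0.1, -2.1]
opening: 0.312
12.0 [ 0.5442 -0.0888  0.1204] toolx ang -1.062336569827966 F [ 1.5765  0.1404 -2.1095] T [-0.136   0.0535 -0.0132] op 0.3122313676627527 [-0.2589  0.0096  1.9744 -0.0005  1.1576 -0.7671]
time_s: 12.4
tcp_pos: [0.547, -0.0897, 0.1749]
ee_rot: [-0.609, 0.355, -0.361, 0.61]
wrist_force: [0.3, 0.4, -1.3]
opening: 0.308
12.4 [ 0.547  -0.0897  0.1749] toolx ang -1.0628553559656995 F [ 0.3148  0.4444 -1.2949] T [-0.0596 -0.0189 -0.003 ] op 0.30827048043656274 [-0.2593 -0.0451  1.9305 -0.0003  1.2479 -0.7672]
```

```bash
python3 -m crank '[{"dx":1,"dz":-10,"dy":0,"spin":0.1,"jaw":20},{"dx":2,"dz":-35,"dy":0,"spin":0.25,"jaw":20},{"dx":3,"dz":-65,"dy":0,"spin":0.4,"jaw":20},{"dx":4,"dz":-95,"dy":0,"spin":0.55,"jaw":20},{"dx":4,"dz":-125,"dy":0,"spin":0.7,"jaw":20},{"dx":4,"dz":-145,"dy":0,"spin":0.85,"jaw":20},{"dx":4,"dz":-157,"dy":0,"spin":1.0,"jaw":20},{"dx":4,"dz":-159,"dy":0,"spin":1.15,"jaw":20}]' 30; python3 -m crank '[{"dx":0,"dz":0,"dy":10,"spin":0.15,"jaw":20},{"dx":0,"dz":0,"dy":30,"spin":0.3,"jaw":20},{"dx":0,"dz":0,"dy":50,"spin":0.45,"jaw":20},{"dx":0,"dz":0,"dy":65,"spin":0.491,"jaw":20},{"dx":0,"dz":0,"dy":65,"spin":0.491,"jaw":20},{"dx":0,"dz":0,"dy":65,"spin":0.491,"jaw":20}]' 30;  python3 st.py 
```

```text
time_s: 13.2
tcp_pos: [0.4061, -0.1703, 0.1697]
ee_rot: [0.314, -0.633, 0.633, -0.314]
wrist_force: [0.1, -0.5, -1.2]
opening: 0.312
time_s: 13.8
tcp_pos: [0.4073, -0.1697, 0.1051]
ee_rot: [-0.154, 0.69, -0.69, 0.154]
wrist_force: [0.7, 1.2, -1.7]
opening: 0.303
13.8 [ 0.4073 -0.1697  0.1051] toolx ang -2.7028145362488787 F [ 0.6865  1.1704 -1.7182] T [-0.0924  0.1367 -0.0475] op 0.3029928257537873 [-0.5165 -0.2337  2.2232 -0.0001  1.1526  0.6155]
```

```bash
python3 look.py l14.png 40 side,top
```

```text
side off [210 260] f 5 grasp px [250.20370977 300.39389269] crop [201.01854883 201.96946346]
top off [349 260] f 5 grasp px [389.47960989 299.64795729] crop [202.39804946 198.23978646]
```

View pics/l14.png

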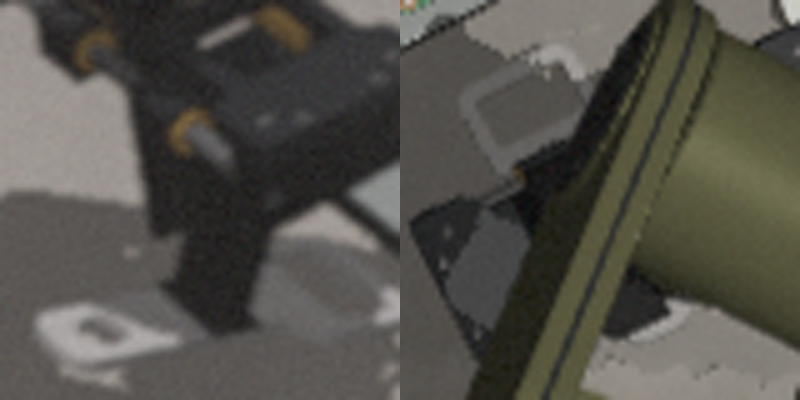

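```bash
python3 -m crank '[{"dx":0,"dz":0,"dy":10,"spin":0,"jaw":20},{"dx":0,"dz":0,"dy":20,"spin":0,"jaw":20},{"dx":0,"dz":0,"dy":28,"spin":0,"jaw":20},{"dx":0,"dz":0,"dy":34,"spin":0,"jaw":20},{"dx":0,"dz":0,"dy":40,"spin":0,"jaw":20}]' 6; python3 -m crank '[{"dx":0,"dz":0,"dy":5,"spin":0,"jaw":20},{"dx":0,"dz":0,"dy":9,"spin":0,"jaw":20},{"dx":0,"dz":0,"dy":10,"spin":0,"jaw":20}]' 4;python3 st.py;python3 look.py l15.png 40 side,top
```

```text
time_s: 14.4
tcp_pos: [0.4073, -0.1697, 0.0645]
ee_rot: [-0.154, 0.69, -0.69, 0.153]
wrist_force: [0.3, 1.0, -1.3]
opening: 0.314
time_s: 14.7
tcp_pos: [0.4072, -0.1696, 0.0547]
ee_rot: [-0.154, 0.69, -0.69, 0.153]
wrist_force: [0.3, -0.5, -1.3]
opening: 0.32
14.7 [ 0.4072 -0.1696  0.0547] toolx ang -2.7038205716979045 F [ 0.3329 -0.4733 -1.3063] T [-0.1128  0.1505  0.0046] op 0.31953308649594014 [-0.5165 -0.1561  2.2544 -0.      1.0441  0.6166]
side off [212 282] f 5 grasp px [252.24833062 321.8346167 ] crop [201.24165308 199.1730835 ]
top off [345 260] f 5 grasp px [385.32822209 299.80557869] crop [201.64111044 199.02789346]
```

View pics/l15.png

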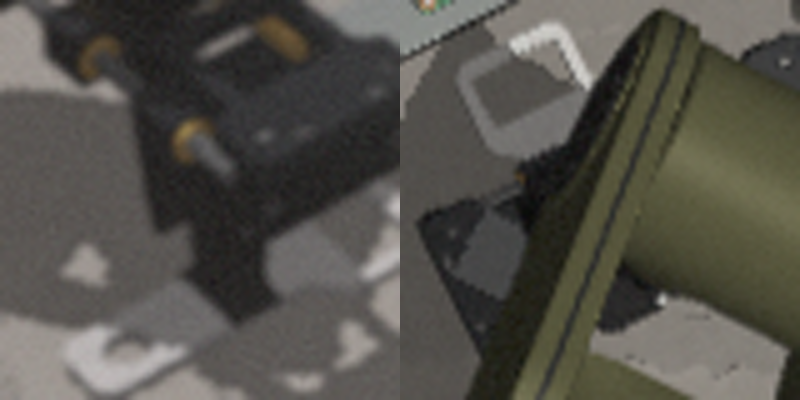

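```bash
python3 -m crank '[{"dx":0,"dz":0,"dy":0,"spin":0,"jaw":45},{"dx":0,"dz":0,"dy":0,"spin":0,"jaw":55},{"dx":0,"dz":0,"dy":0,"spin":0,"jaw":55},{"dx":0,"dz":0,"dy":-6,"spin":0,"jaw":55}]' 6; python3 - <<'E'
from h import *
p=read_camera("top");s=read_state()["tcp_pos"]
np.set_printoptions(precision=4,suppress=True)
L=[]
for k in("eye","strip","grip","bar","neck"):
    for r in landmark_of(k,p)[:1]:
        z={"eye":.005,"strip":0,"grip":.024,"bar":0,"neck":.005}[k];w=onz(p,r["location"],z);d=w-s
        ax=np.array([np.cos(-2.7038),np.sin(-2.7038)]);print(k,round(r["score"],2),np.round(r["location"],1),"along",d[:2]@ax,"lat",d[:2]@[-ax[1],ax[0]])
im=cv2.resize(p["frame"][255:330,340:420],None,fx=9,fy=8 and 9,interpolation=cv2.INTER_CUBIC)[:600,:,::-1];cv2.imwrite("pics/t16.png",cv2.convertScaleAbs(im,alpha=1.4,beta=0));print(s)
E
```

```text
time_s: 15.2
tcp_pos: [0.407, -0.1695, 0.0609]
ee_rot: [-0.154, 0.691, -0.69, 0.153]
wrist_force: [-0.4, -0.9, 0.9]
opening: 0.538
eye 0.65 [371.7 276.6] along -0.059562280793994164 lat 0.0035178433451586123
strip 0.63 [368.8 269.7] along -0.07739233474172033 lat 0.005798820451599104
grip 0.62 [382.3 296.7] along -0.006977449154391746 lat 0.0008314165309398183
bar 0.87 [377.4 298. ] along -0.007958824149724618 lat -0.0073611297777471316
[ 0.408  -0.17    0.0624]
```

View pics/t16.png

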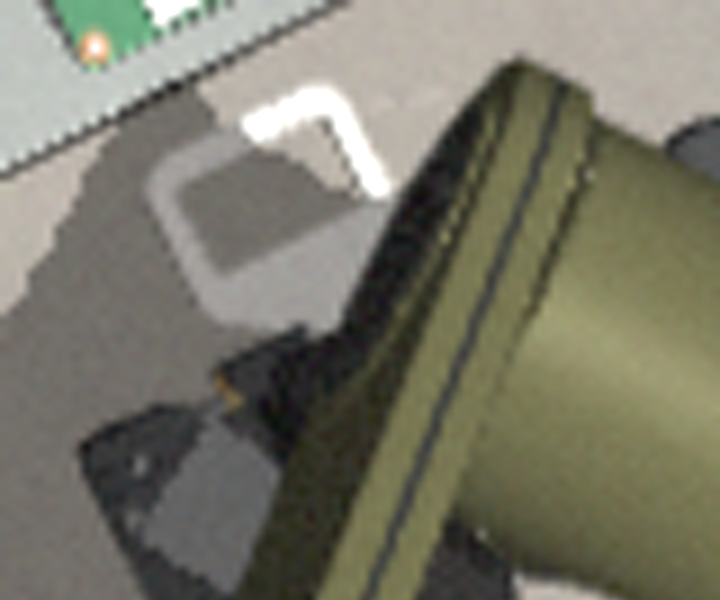

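```bash
python3 -m crank '[{"dx":0,"dz":0,"dy":15,"spin":0,"jaw":55},{"dx":0,"dz":0,"dy":27,"spin":0,"jaw":55},{"dx":0,"dz":0,"dy":27,"spin":0,"jaw":55},{"dx":0,"dz":0,"dy":27,"spin":0,"jaw":25},{"dx":0,"dz":0,"dy":27,"spin":0,"jaw":20},{"dx":0,"dz":0,"dy":27,"spin":0,"jaw":20},{"dx":0,"dz":0,"dy":27,"spin":0,"jaw":20}]' 10; python3 st.py; python3 -m crank '[{"dx":0,"dz":0,"dy":-3,"spin":0,"jaw":20},{"dx":-4,"dz":0,"dy":-6,"spin":0,"jaw":20},{"dx":-9,"dz":0,"dy":-6,"spin":0,"jaw":20},{"dx":-12,"dz":0,"dy":-6,"spin":0,"jaw":20},{"dx":-12,"dz":0,"dy":-6,"spin":0,"jaw":20}]' 10; python3 st.py;  python3 look.py l17.png 40 side,top
```

```text
time_s: 16.2
tcp_pos: [0.4078, -0.1699, 0.0348]
ee_rot: [0.153, -0.69, 0.69, -0.154]
wrist_force: [0.4, 0.0, 0.5]
opening: 0.311
16.2 [ 0.4078 -0.1699  0.0348] toolx ang -2.7037843367804526 F [0.3993 0.0283 0.5062] T [-0.0449  0.1734  0.0427] op 0.3113685413666791 [-0.5164 -0.1205  2.263   0.      0.9981  0.6166]
time_s: 16.7
tcp_pos: [0.4187, -0.1644, 0.0402]
ee_rot: [-0.154, 0.69, -0.69, 0.154]
wrist_force: [-0.3, -0.2, -1.7]
opening: 0.317
16.7 [ 0.4187 -0.1644  0.0402] toolx ang -2.703156547918097 F [-0.3342 -0.1896 -1.6762] T [-0.0994  0.1929 -0.0224] op 0.3169435103781461 [-0.4936 -0.1099  2.2426  0.      1.009   0.6387]
side off [219 285] f 5 grasp px [258.59873114 324.59784676] crop [197.99365569 197.98923379]
top off [342 255] f 5 grasp px [381.73135698 294.91261515] crop [198.65678492 199.56307575]
```

View pics/l17.png

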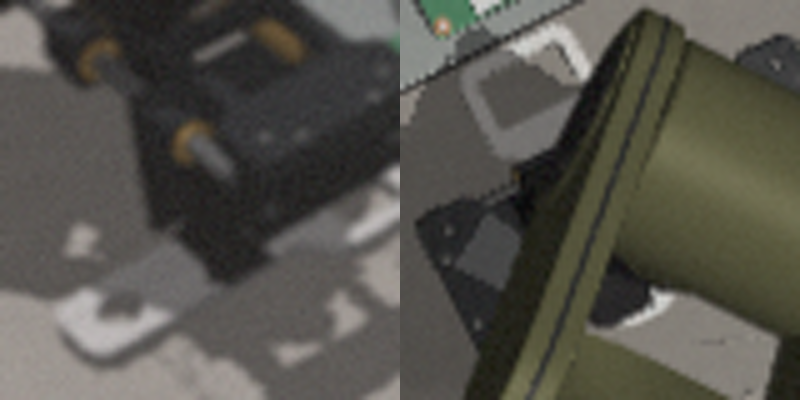

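```bash
python3 -m crank '[{"dx":-4,"dz":0,"dy":0,"spin":0,"jaw":20},{"dx":-6,"dz":0,"dy":-3,"spin":0,"jaw":20},{"dx":-8,"dz":0,"dy":-7,"spin":0,"jaw":20},{"dx":-10,"dz":0,"dy":-10,"spin":0,"jaw":20},{"dx":-12,"dz":0,"dy":-14,"spin":0,"jaw":20},{"dx":-12,"dz":0,"dy":-14,"spin":0,"jaw":20}]' 8; python3 st.py;  python3 look.py l18.png 40 side,top
```

```text
time_s: 17.4
tcp_pos: [0.4295, -0.1594, 0.0547]
ee_rot: [-0.154, 0.69, -0.69, 0.154]
wrist_force: [-3.6, -1.0, -0.7]
opening: 0.319
17.4 [ 0.4295 -0.1594  0.0547] toolx ang -2.7035207969687507 F [-3.6334 -1.0174 -0.7075] T [-0.2052  0.6782  0.0419] op 0.31856725308574824 [-0.4728 -0.1148  2.2179  0.0004  1.0384  0.6597]
side off [223 276] f 5 grasp px [263.44107023 315.67429686] crop [202.20535117 198.37148429]
top off [340 250] f 5 grasp px [380.38109714 290.14406144] crop [201.90548571 200.7203072 ]
```

View pics/l18.png

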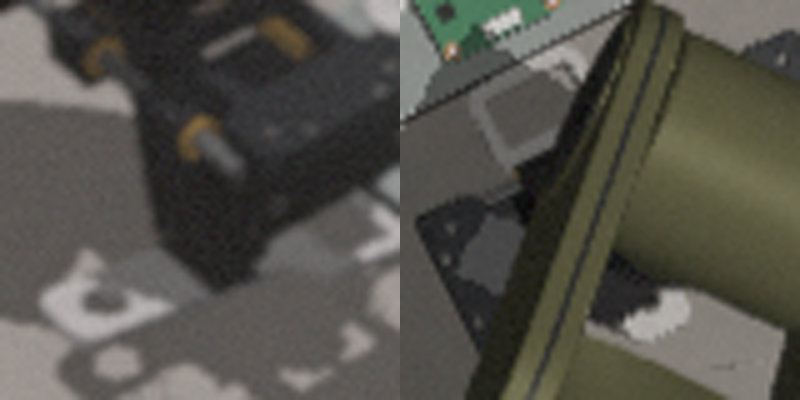

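```bash
python3 -m crank '[{"dx":-2,"dz":0,"dy":0,"spin":0,"jaw":20},{"dx":-4,"dz":0,"dy":-2,"spin":0,"jaw":20},{"dx":-6,"dz":0,"dy":-5,"spin":0,"jaw":20},{"dx":-8,"dz":0,"dy":-8,"spin":0,"jaw":20},{"dx":-8,"dz":0,"dy":-8,"spin":0,"jaw":20}]' 7; python3 st.py; python3 look.py l19.png 40 side,top
```

```text
time_s: 18.0
tcp_pos: [0.4371, -0.1561, 0.0627]
ee_rot: [0.153, -0.69, 0.69, -0.154]
wrist_force: [-1.4, -0.6, -0.8]
opening: 0.313
18.0 [ 0.4371 -0.1561  0.0627] toolx ang -2.703778041616965 F [-1.4448 -0.6362 -0.7812] T [-0.1444  0.4295 -0.0235] op 0.3125230618108522 [-0.4591 -0.1139  2.2015  0.0007  1.0528  0.6735]
side off [227 270] f 5 grasp px [266.9635266  310.40374667] crop [199.81763299 202.01873337]
top off [339 247] f 5 grasp px [379.34168948 286.74105292] crop [201.70844738 198.70526461]
```

View pics/l19.png

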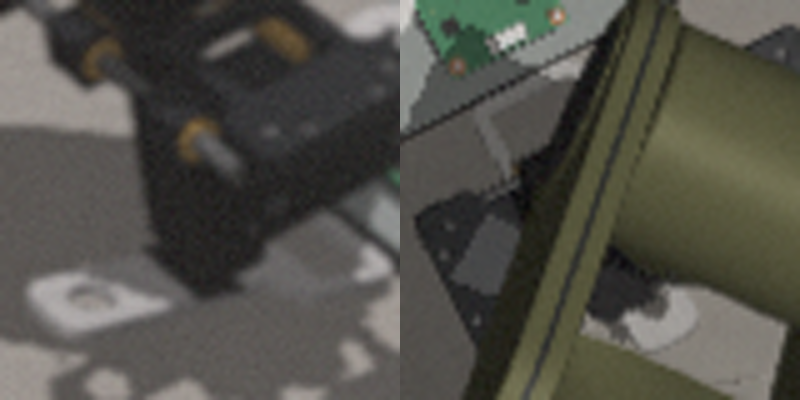

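```bash
python3 -m crank '[{"dx":-2,"dz":0,"dy":-3,"spin":0,"jaw":20},{"dx":-4,"dz":0,"dy":-5,"spin":0,"jaw":20},{"dx":-7,"dz":0,"dy":-8,"spin":0,"jaw":20},{"dx":-10,"dz":0,"dy":-11,"spin":0,"jaw":20},{"dx":-11,"dz":0,"dy":-12,"spin":0,"jaw":20}]' 8; python3 st.py; python3 z.py a20 222 268 80;python3 look.py l20.png 40 side,top
```

```text
time_s: 18.6
tcp_pos: [0.447, -0.1514, 0.0747]
ee_rot: [0.153, -0.69, 0.69, -0.154]
wrist_force: [-1.6, -0.4, -1.5]
opening: 0.311
18.6 [ 0.447  -0.1514  0.0747] toolx ang -2.70362637524089 F [-1.5515 -0.4379 -1.4945] T [-0.051   0.5164  0.0015] op 0.311013525483022 [-0.4405 -0.1134  2.1777  0.0004  1.0765  0.6921]
f 9
side off [232 263] f 5 grasp px [271.50686442 302.67978779] crop [197.53432209 198.39893896]
top off [338 242] f 5 grasp px [377.93692833 282.17518647] crop [199.68464164 200.87593237]
```

View pics/l20.png

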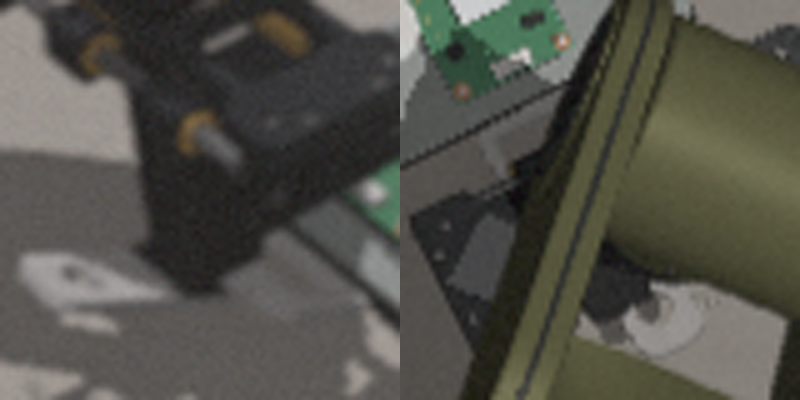

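View pics/a20.png

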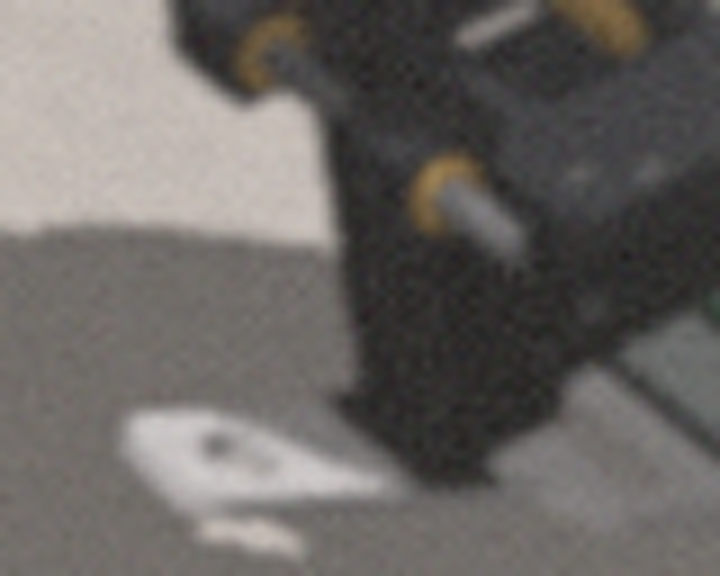

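```bash
python3 - <<'E'
from ov2 import *
q=fit("a20.pkl",[((64.5,14.5,0),(188,510)),((64.5,-14.5,3),(128,420)),((45,0,5),(238,450)),((8,-15,5),(335,400)),((8,15,5),(420,487))],(222,268),9,q0=(28,0,0,-4,0,-10),sd=(30,3,3,3,1.5,6))
draw("a20.pkl",q,"a20.png",(222,268),9,"a20o.png")
E
```

```text
q [ 29.49  -1.31  -2.11   1.36  -0.67 -15.46] sd [1.25 1.36 1.97 1.11 1.39 1.92]
[[ 0.58 -1.05  0.17  0.43  0.29]
 [ 0.36 -0.4  -0.3   0.33 -0.13]]
(-69.7, 0, 0) jig mm [ -0.92 -69.29   4.1 ]
(-42.7, 0, 0) jig mm [ -1.44 -92.78  17.39]
(0, 0, 0) jig mm [  -2.27 -129.94   38.41]
(45, 0, 0) jig mm [  -3.14 -169.11   60.56]
```

View pics/a20o.png

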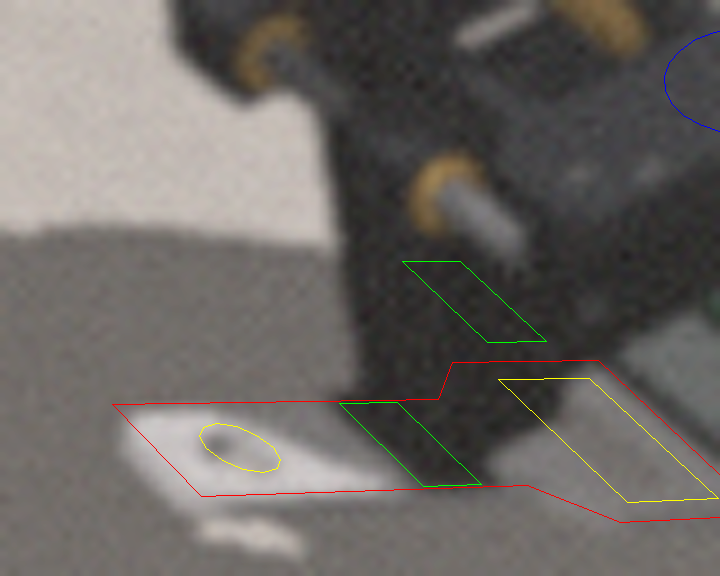

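```bash
python3 -m crank '[{"dx":4,"dz":0,"dy":-4,"spin":0,"jaw":20},{"dx":8,"dz":0,"dy":-20,"spin":0,"jaw":20},{"dx":8,"dz":0,"dy":-45,"spin":0,"jaw":20},{"dx":8,"dz":0,"dy":-62,"spin":0,"jaw":20},{"dx":8,"dz":0,"dy":-68,"spin":0,"jaw":20}]' 30; python3 -m crank '[{"dx":-6,"dz":-1,"dy":0,"spin":-0.1,"jaw":20},{"dx":-20,"dz":-4,"dy":0,"spin":-0.25,"jaw":20},{"dx":-45,"dz":-8,"dy":0,"spin":-0.4,"jaw":20},{"dx":-70,"dz":-14,"dy":0,"spin":-0.55,"jaw":20},{"dx":-95,"dz":-18,"dy":0,"spin":-0.7,"jaw":20},{"dx":-112,"dz":-22,"dy":0,"spin":-0.85,"jaw":20},{"dx":-122,"dz":-24,"dy":0,"spin":-1.0,"jaw":20},{"dx":-125,"dz":-24,"dy":0,"spin":-1.15,"jaw":20}]' 30;  python3 -m crank '[{"dx":0,"dz":0,"dy":0,"spin":-0.15,"jaw":20},{"dx":0,"dz":0,"dy":0,"spin":-0.3,"jaw":20},{"dx":0,"dz":0,"dy":0,"spin":-0.42,"jaw":20},{"dx":0,"dz":0,"dy":0,"spin":-0.42,"jaw":20},{"dx":0,"dz":0,"dy":0,"spin":-0.42,"jaw":20}]' 30;  python3 st.py; python3 z.py a21 275 215 80
```

```text
time_s: 19.25
tcp_pos: [0.4404, -0.1556, 0.1448]
ee_rot: [0.152, -0.689, 0.691, -0.155]
wrist_force: [0.6, -0.4, -1.6]
opening: 0.313
time_s: 20.05
tcp_pos: [0.5426, -0.0793, 0.1413]
ee_rot: [0.506, -0.494, 0.494, -0.506]
wrist_force: [-0.1, -0.3, -2.8]
opening: 0.315
time_s: 20.55
tcp_pos: [0.5419, -0.0801, 0.1417]
ee_rot: [0.596, -0.381, 0.38, -0.596]
wrist_force: [1.3, -0.2, -1.7]
opening: 0.315
20.55 [ 0.5419 -0.0801  0.1417] toolx ang -1.1364872606356142 F [ 1.2789 -0.1569 -1.7122] T [-0.0929 -0.0253 -0.0144] op 0.3146708880938844 [-0.2449 -0.0217  1.9668  0.0002  1.1971 -0.6792]
f 9
```

View pics/a21.png

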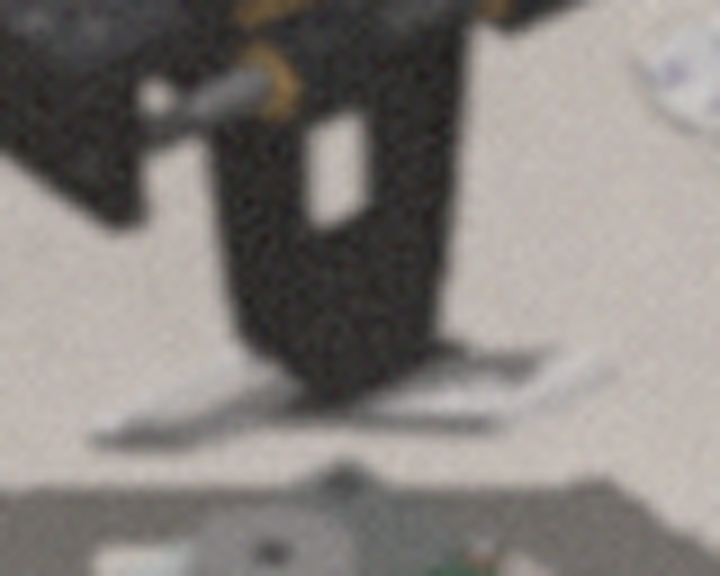

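```bash
python3 -m crank '[{"dx":-1,"dz":0.5,"dy":10,"spin":0,"jaw":20},{"dx":-1,"dz":0.5,"dy":22,"spin":0,"jaw":20},{"dx":-1,"dz":0.5,"dy":30,"spin":0,"jaw":20},{"dx":-1,"dz":0.5,"dy":34,"spin":0,"jaw":20},{"dx":-1,"dz":0.5,"dy":34,"spin":0,"jaw":20}]' 30; python3 st.py; python3 -m crank '[{"dx":0,"dz":0,"dy":3,"spin":0,"jaw":20},{"dx":0,"dz":0,"dy":5.5,"spin":0,"jaw":20},{"dx":0,"dz":0,"dy":5.5,"spin":0,"jaw":20}]'  30; python3 st.py; python3 z.py a22 275 235 80
```

```text
time_s: 21.1
tcp_pos: [0.5414, -0.0788, 0.1068]
ee_rot: [0.597, -0.381, 0.379, -0.596]
wrist_force: [-0.2, 0.2, -2.1]
opening: 0.314
21.1 [ 0.5414 -0.0788  0.1068] toolx ang -1.1339555765097074 F [-0.2476  0.1784 -2.0635] T [-0.0481  0.0573  0.0021] op 0.3136413243433171 [-0.2427  0.0177  1.9914  0.      1.1349 -0.6796]
time_s: 21.4
tcp_pos: [0.5422, -0.079, 0.1026]
ee_rot: [0.597, -0.38, 0.38, -0.596]
wrist_force: [-0.1, 0.1, -1.9]
opening: 0.314
21.4 [ 0.5422 -0.079   0.1026] toolx ang -1.133860929586117 F [-0.0625  0.12   -1.8888] T [-0.032   0.0959  0.0257] op 0.31423812062571055 [-0.2427  0.0232  1.9937 -0.      1.1249 -0.6796]
f 9
```

View pics/a22.png

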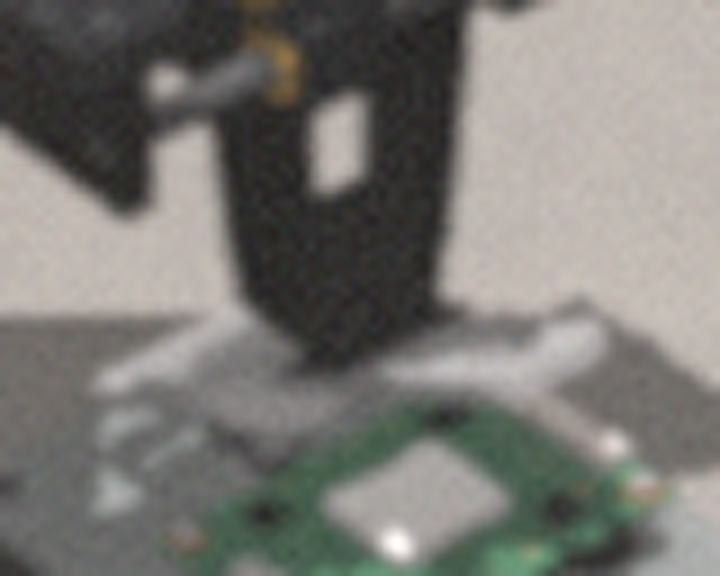

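```bash
python3 -m crank '[{"dx":2,"dz":0,"dy":0.5,"spin":0,"jaw":20},{"dx":5,"dz":0,"dy":0.5,"spin":0,"jaw":20},{"dx":8,"dz":0,"dy":0.5,"spin":0,"jaw":20},{"dx":8,"dz":0,"dy":0.5,"spin":0,"jaw":20}]' 30; python3 st.py; python3 -m crank '[{"dx":2,"dz":0,"dy":0,"spin":0,"jaw":20},{"dx":4,"dz":0,"dy":0,"spin":0,"jaw":20},{"dx":4,"dz":0,"dy":0,"spin":0,"jaw":20}]' 30; python3 st.py;  python3 z.py a23 275 235 80
```

```text
time_s: 21.85
tcp_pos: [0.5456, -0.0867, 0.1019]
ee_rot: [0.597, -0.38, 0.38, -0.596]
wrist_force: [0.7, 0.6, -4.0]
opening: 0.313
21.85 [ 0.5456 -0.0867  0.1019] toolx ang -1.1339395182796619 F [ 0.7014  0.5759 -3.9845] T [-0.1018  0.0413  0.0178] op 0.3129870852782938 [-0.2545  0.0339  1.9839 -0.0004  1.124  -0.6912]
time_s: 22.15
tcp_pos: [0.5472, -0.0902, 0.102]
ee_rot: [0.597, -0.38, 0.38, -0.596]
wrist_force: [-1.0, 0.4, -3.2]
opening: 0.313
22.15 [ 0.5472 -0.0902  0.102 ] toolx ang -1.133916313947608 F [-0.9806  0.3552 -3.1757] T [-0.0883  0.0383 -0.0282] op 0.3130326399865314 [-0.26    0.0386  1.9789 -0.0004  1.1243 -0.6967]
f 9
```

View pics/a23.png

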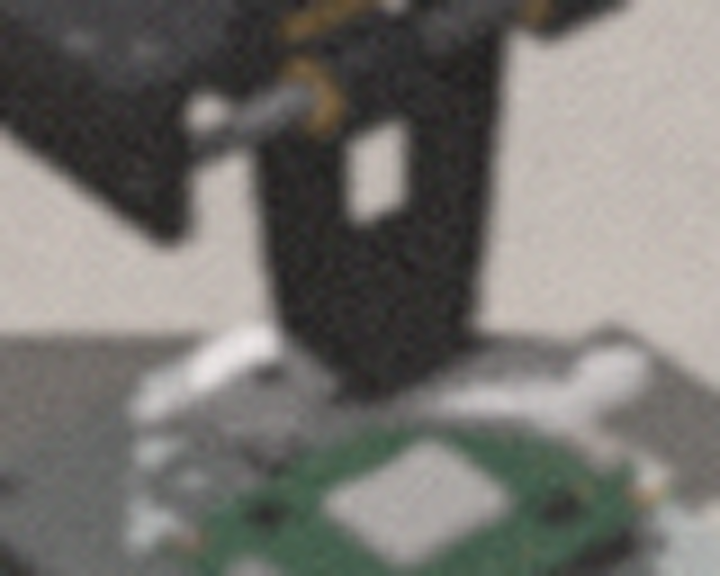

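```bash
python3 -m crank '[{"dx":2,"dz":0,"dy":1,"spin":0,"jaw":20},{"dx":4,"dz":0,"dy":1,"spin":0,"jaw":20},{"dx":4,"dz":0,"dy":1,"spin":0,"jaw":20}]' 30; python3 st.py;python3 -m crank '[{"dx":1,"dz":0,"dy":0,"spin":0,"jaw":20},{"dx":2,"dz":0,"dy":0,"spin":0,"jaw":20},{"dx":2,"dz":0,"dy":0,"spin":0,"jaw":20}]' 30; python3 st.py
```

```text
time_s: 22.5
tcp_pos: [0.5495, -0.0939, 0.1017]
ee_rot: [-0.596, 0.379, -0.38, 0.597]
wrist_force: [0.3, 0.8, -1.2]
opening: 0.313
22.5 [ 0.5495 -0.0939  0.1017] toolx ang -1.133988227845175 F [ 0.3235  0.8399 -1.2174] T [-0.1039  0.0466  0.0448] op 0.3131769093548875 [-0.2655  0.0444  1.9734 -0.0001  1.1226 -0.7023]
time_s: 22.8
tcp_pos: [0.5499, -0.0952, 0.1013]
ee_rot: [-0.596, 0.38, -0.38, 0.597]
wrist_force: [-1.0, 1.0, -1.6]
opening: 0.313
22.8 [ 0.5499 -0.0952  0.1013] toolx ang -1.1340051597951553 F [-1.013   0.96   -1.5755] T [ 0.2185  0.1037 -0.0167] op 0.3130222868153663 [-0.2679  0.0468  1.9717  0.0006  1.1232 -0.7049]
```

```bash
python3 -m crank '[{"dx":1,"dz":0,"dy":0,"spin":0,"jaw":20},{"dx":3,"dz":0,"dy":1,"spin":0,"jaw":20},{"dx":5,"dz":0,"dy":3,"spin":0,"jaw":20},{"dx":7,"dz":0,"dy":5,"spin":0,"jaw":20},{"dx":7,"dz":0,"dy":5,"spin":0,"jaw":20}]' 8; python3 st.py; python3 z.py a24 275 235 80
```

```text
time_s: 23.3
tcp_pos: [0.5527, -0.102, 0.0958]
ee_rot: [0.597, -0.38, 0.38, -0.596]
wrist_force: [0.0, 1.2, -1.6]
opening: 0.313
23.3 [ 0.5527 -0.102   0.0958] toolx ang -1.1339809695562255 F [ 0.0028  1.2241 -1.6442] T [ 0.0509  0.026  -0.0092] op 0.313168577131995 [-0.2779  0.0625  1.9657 -0.0004  1.1139 -0.7145]
f 9
```

View pics/a24.png

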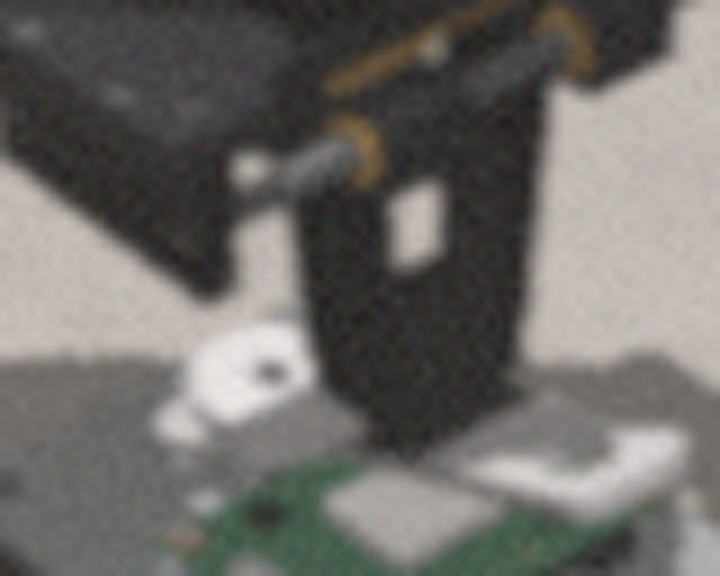

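```bash
python3 -m crank '[{"dx":2,"dz":0,"dy":2,"spin":0,"jaw":20},{"dx":4,"dz":0,"dy":5,"spin":0,"jaw":20},{"dx":7,"dz":0,"dy":8,"spin":0,"jaw":20},{"dx":10,"dz":0,"dy":11,"spin":0,"jaw":20},{"dx":10,"dz":0,"dy":11,"spin":0,"jaw":20}]' 8; python3 st.py; python3 z.py a25 275 235 80
```

```text
time_s: 23.85
tcp_pos: [0.5568, -0.1111, 0.0845]
ee_rot: [0.597, -0.38, 0.38, -0.596]
wrist_force: [0.1, 1.1, -2.0]
opening: 0.314
23.85 [ 0.5568 -0.1111  0.0845] toolx ang -1.1340400856349768 F [ 0.1169  1.1151 -1.9585] T [0.105  0.1297 0.0036] op 0.3140503088069857 [-0.2913  0.0892  1.9587 -0.0003  1.0946 -0.7279]
f 9
```

View pics/a25.png

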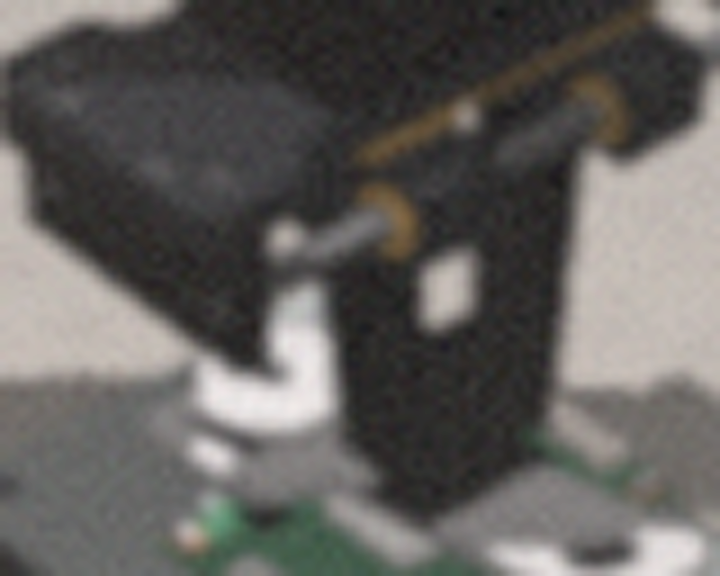

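```bash
python3 -m crank '[{"dx":2,"dz":0,"dy":2,"spin":0,"jaw":20},{"dx":4,"dz":0,"dy":5,"spin":0,"jaw":20},{"dx":6,"dz":0,"dy":8,"spin":0,"jaw":20},{"dx":6,"dz":0,"dy":10,"spin":0,"jaw":20},{"dx":6,"dz":0,"dy":10,"spin":0,"jaw":20}]' 8; python3 st.py; python3 z.py a26 275 250 90
```

```text
time_s: 24.4
tcp_pos: [0.5599, -0.1167, 0.0764]
ee_rot: [0.597, -0.38, 0.38, -0.596]
wrist_force: [-4.5, 2.3, 5.0]
opening: 0.316
24.4 [ 0.5599 -0.1167  0.0764] toolx ang -1.1336877874339724 F [-4.4561  2.3292  4.9604] T [0.1683 0.8461 0.0643] op 0.3160777655257137 [-0.299   0.1078  1.9539 -0.0009  1.0797 -0.7356]
f 8
```

View pics/a26.png

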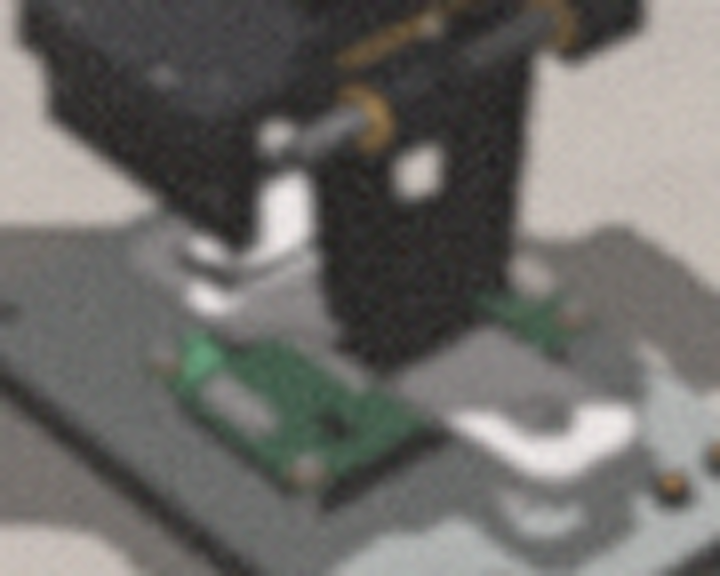

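```bash
python3 - <<'E'
from ov2 import *
q=fit("a26.pkl",[((64.5,-14.5,0),(548,478)),((64.5,14.5,2.5),(637,412)),((8,15,5),(495,322)),((8,-15,5),(378,372)),((45,0,5),(545,408))],(275,250),8,q0=(8,0,0,-4,0,-10),sd=(30,3,2,3,1,4))
draw("a26.pkl",q,"a26.png",(275,250),8,"a26o.png")
E
```

```text
q [ 10.9   -1.96   0.    -1.61  -0.01 -12.84] sd [1.48 1.2  1.62 1.35 0.92 1.65]
[[-0.09  0.48 -1.11  1.45 -0.87]
 [-0.01  0.47 -0.07  0.11 -0.68]]
(-69.7, 0, 0) jig mm [-49.51   2.34  26.8 ]
(-42.7, 0, 0) jig mm [-23.01   1.42  31.91]
(0, 0, 0) jig mm [18.89 -0.02 39.98]
(45, 0, 0) jig mm [63.06 -1.55 48.48]
```

View pics/a26o.png

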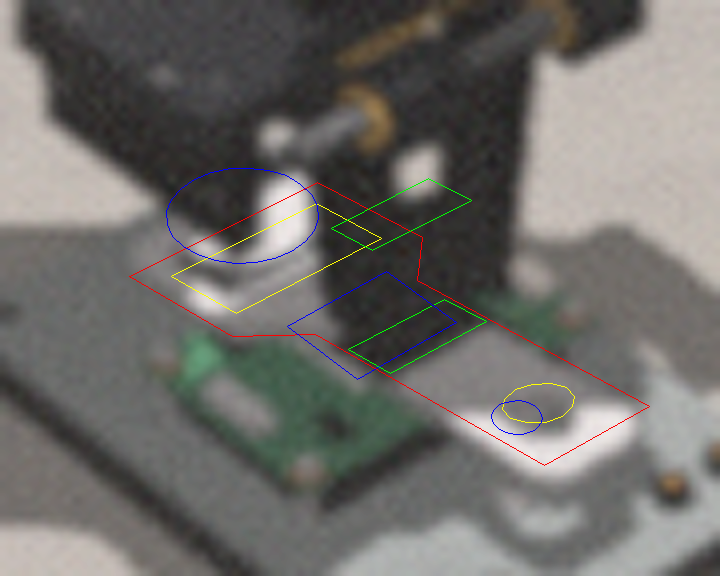

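```bash
python3 -m crank '[{"dx":-1,"dz":0,"dy":-2,"spin":0,"jaw":20},{"dx":-4,"dz":0,"dy":-2,"spin":0,"jaw":20},{"dx":-7,"dz":0,"dy":-2,"spin":0,"jaw":20},{"dx":-10,"dz":0,"dy":-2,"spin":0,"jaw":20},{"dx":-10,"dz":0,"dy":-2,"spin":0,"jaw":20}]' 10; python3 st.py; python3 z.py a27 275 250 90
```

```text
time_s: 24.95
tcp_pos: [0.5572, -0.109, 0.0789]
ee_rot: [0.597, -0.377, 0.382, -0.596]
wrist_force: [1.5, -5.1, 0.5]
opening: 0.318
24.95 [ 0.5572 -0.109   0.0789] toolx ang -1.132877099763077 F [ 1.4547 -5.0621  0.523 ] T [-1.2922 -0.2472  0.0442] op 0.31763487208040964 [-0.2862  0.0924  1.9658 -0.0038  1.0771 -0.7224]
f 8
```

View pics/a27.png

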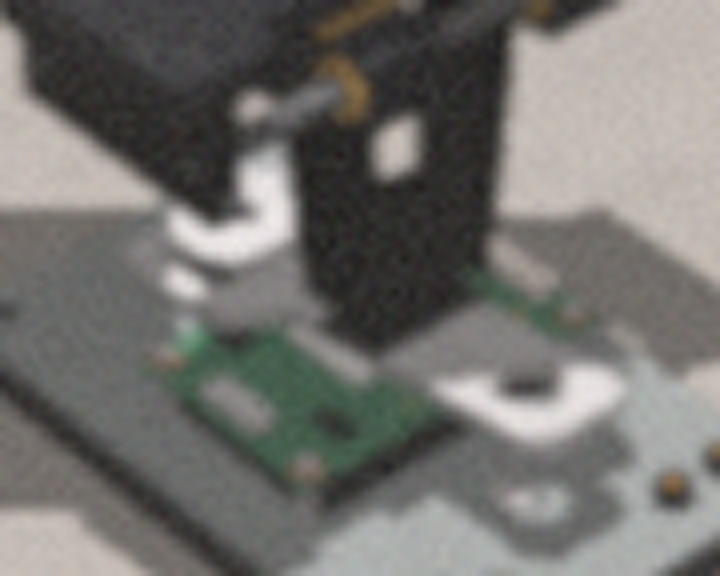

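```bash
python3 - <<'E'
from ov2 import *
for roll in (2,.3):
  q=fit("a27.pkl",[((64.5,-14.5,0),(540,442)),((64.5,14.5,2.5),(626,388)),((8,15,5),(483,305)),((8,-15,5),(372,352)),((45,0,5),(532,381))],(275,250),8,q0=(10,0,0,-4,0,-10),sd=(30,3,roll,3,1,2))
draw("a27.pkl",q,"a27.png",(275,250),8,"a27o.png")
E
```

```text
q [ 13.41  -1.66  -1.37   1.75  -0.07 -12.43] sd [1.39 1.18 1.59 1.21 0.88 1.34]
[[-0.38  0.56 -0.85  0.96 -0.54]
 [ 0.58 -0.15 -0.28 -0.04 -0.66]]
(-69.7, 0, 0) jig mm [-52.59   2.08  27.  ]
(-42.7, 0, 0) jig mm [-26.34   1.33  33.27]
(0, 0, 0) jig mm [15.18  0.15 43.17]
(45, 0, 0) jig mm [58.93 -1.09 53.61]
q [ 13.4   -1.95  -0.05   1.57  -0.15 -12.61] sd [1.4  1.13 0.3  1.19 0.87 1.32]
[[-0.4   0.52 -0.79  1.02 -0.56]
 [ 0.72 -0.27 -0.45  0.06 -0.66]]
(-69.7, 0, 0) jig mm [-52.75   2.88  26.83]
(-42.7, 0, 0) jig mm [-26.5    2.    33.09]
(0, 0, 0) jig mm [15.01  0.6  42.99]
(45, 0, 0) jig mm [58.76 -0.87 53.42]
```

View pics/a27o.png

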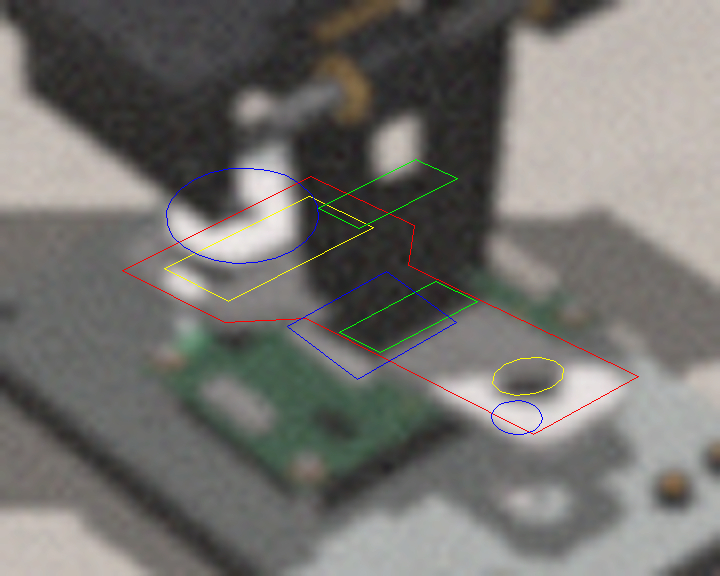

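```bash
python3 -m crank '[{"dx":3,"dz":0,"dy":0,"spin":0,"jaw":20},{"dx":4,"dz":0,"dy":2,"spin":0,"jaw":20},{"dx":4,"dz":0,"dy":4,"spin":0,"jaw":20},{"dx":4,"dz":0,"dy":5,"spin":0,"jaw":20},{"dx":4,"dz":0,"dy":5,"spin":0,"jaw":20}]' 25; python3 st.py; python3 -m crank '[{"dx":-2,"dz":0,"dy":0,"spin":0,"jaw":20},{"dx":-4,"dz":0,"dy":0,"spin":0,"jaw":20},{"dx":-5,"dz":0,"dy":0,"spin":0,"jaw":20},{"dx":-5,"dz":0,"dy":0,"spin":0,"jaw":20}]' 25; python3 st.py; python3 z.py a28 275 250 90
```

```text
time_s: 25.5
tcp_pos: [0.5575, -0.1103, 0.0738]
ee_rot: [-0.596, 0.38, -0.38, 0.597]
wrist_force: [-3.1, 2.2, 10.2]
opening: 0.316
25.5 [ 0.5575 -0.1103  0.0738] toolx ang -1.133646826041305 F [-3.072   2.202  10.2359] T [ 0.3998  0.7591 -0.0369] op 0.31620172546843744 [-0.2901  0.1036  1.9634  0.0007  1.0745 -0.7276]
time_s: 25.9
tcp_pos: [0.5558, -0.1064, 0.0729]
ee_rot: [-0.596, 0.379, -0.38, 0.597]
wrist_force: [1.3, 0.1, 5.4]
opening: 0.315
25.9 [ 0.5558 -0.1064  0.0729] toolx ang -1.1337170395595586 F [1.2907 0.1362 5.3583] T [-0.1844 -0.3058 -0.0396] op 0.31494565746328146 [-0.284   0.0984  1.9709  0.0001  1.07   -0.7211]
f 8
```

View pics/a28.png

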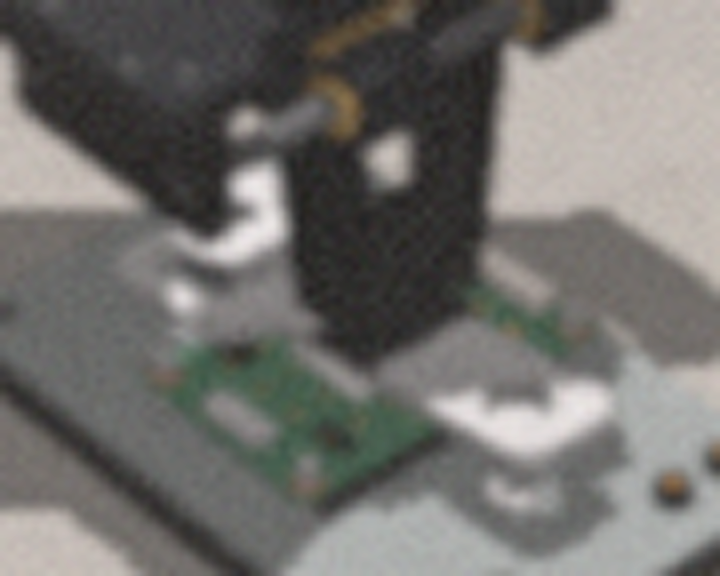

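```bash
python3 -m crank '[{"dx":0,"dz":0,"dy":0,"spin":0,"jaw":20},{"dx":1,"dz":0,"dy":1,"spin":0,"jaw":20},{"dx":2,"dz":0,"dy":2,"spin":0,"jaw":20},{"dx":2,"dz":0,"dy":3,"spin":0,"jaw":20},{"dx":2,"dz":0,"dy":3,"spin":0,"jaw":20}]' 8; python3 st.py; python3 z.py a29 290 255 80
```

```text
time_s: 26.45
tcp_pos: [0.5563, -0.1082, 0.0693]
ee_rot: [-0.596, 0.379, -0.38, 0.597]
wrist_force: [2.4, -0.6, 5.3]
opening: 0.311
26.45 [ 0.5563 -0.1082  0.0693] toolx ang -1.1339657688024438 F [ 2.383  -0.5901  5.2744] T [-0.1128 -0.4555 -0.0639] op 0.31089769440833526 [-0.2869  0.1056  1.9699  0.0001  1.065  -0.7238]
f 9
```

View pics/a29.png

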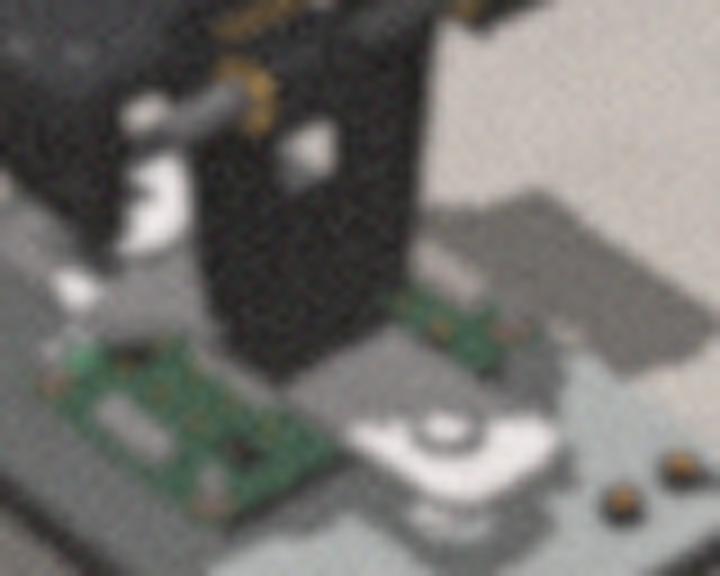

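```bash
python3 -m crank '[{"dx":0,"dz":0,"dy":1,"spin":0,"jaw":20},{"dx":1,"dz":0,"dy":2,"spin":0,"jaw":20},{"dx":1,"dz":0,"dy":3,"spin":0,"jaw":20},{"dx":1,"dz":0,"dy":3,"spin":0,"jaw":20}]' 6; python3 st.py; python3 z.py a30 290 255 80
```

```text
time_s: 26.9
tcp_pos: [0.5564, -0.1088, 0.0664]
ee_rot: [-0.596, 0.38, -0.38, 0.597]
wrist_force: [1.4, 1.2, 6.9]
opening: 0.309
26.9 [ 0.5564 -0.1088  0.0664] toolx ang -1.1339368423613716 F [1.4328 1.1918 6.8747] T [ 0.0952 -0.3444 -0.004 ] op 0.3094406740094827 [-0.288   0.1106  1.9701  0.0007  1.0606 -0.7252]
f 9
```

View pics/a30.png

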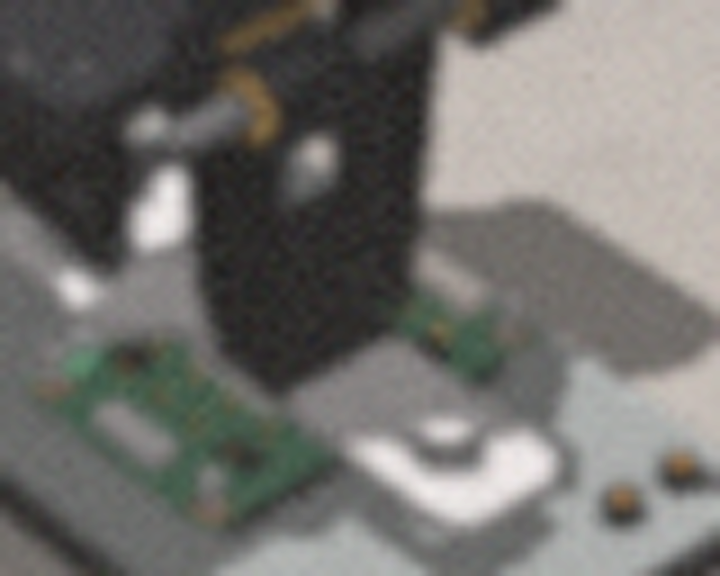

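```bash
python3 - <<'E'
from ov2 import *
q=fit("a30.pkl",[((64.5,-14.5,0),(462,525)),((64.5,14.5,2.5),(562,465)),((8,15,5),(405,342)),((8,-15,5),(290,400))],(290,255),9,q0=(4,0,0,-4,0,-10),sd=(30,3,.5,3,1,2))
draw("a30.pkl",q,"a30.png",(290,255),9,"a30o.png")
E
```

```text
q [  8.25  -3.33  -0.02   3.23   0.26 -12.1 ] sd [1.55 1.16 0.49 1.2  0.87 1.33]
[[-0.26  0.54 -0.67 -0.12]
 [ 0.37 -0.5  -0.06 -0.28]]
(-69.7, 0, 0) jig mm [-54.86   4.47  20.53]
(-42.7, 0, 0) jig mm [-28.19   2.9   24.41]
(0, 0, 0) jig mm [14.    0.43 30.54]
(45, 0, 0) jig mm [58.46 -2.18 37.  ]
```

View pics/a30o.png

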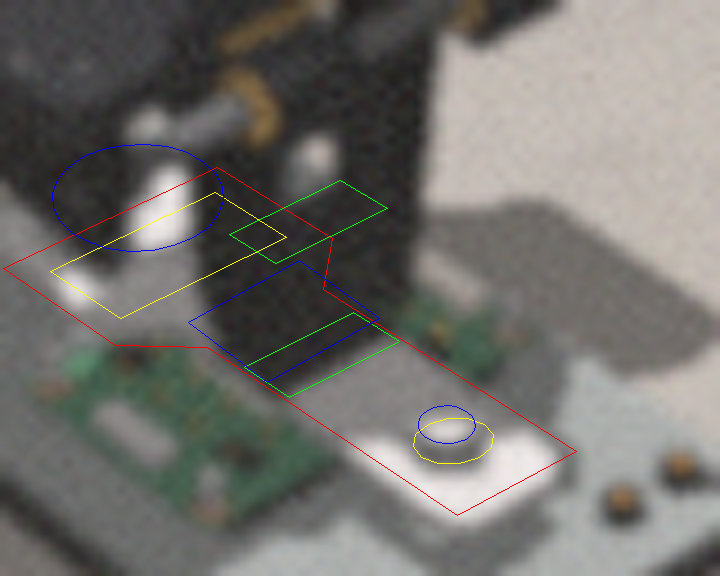

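```bash
python3 - <<'E'
from ov2 import *
draw("a30.pkl",[2,0,0,-4.5,0,-10],"a30.png",(290,255),9,"x1.png")
draw("a30.pkl",[4,-2,0,0,0,-10],"a30.png",(290,255),9,"x2.png")
a=cv2.imread("pics/x1.png");b=cv2.imread("pics/x2.png")
cv2.imwrite("pics/x12.png",np.hstack([a[130:560,:600],b[130:560,:600]])[:, :1200])
c=np.vstack([a[150:550,:640],b[150:550,:640]]);cv2.imwrite("pics/x12.png",cv2.resize(c,None,fx=.75,fy=.75))
E
```

```text
(no output)
```

View pics/x12.png

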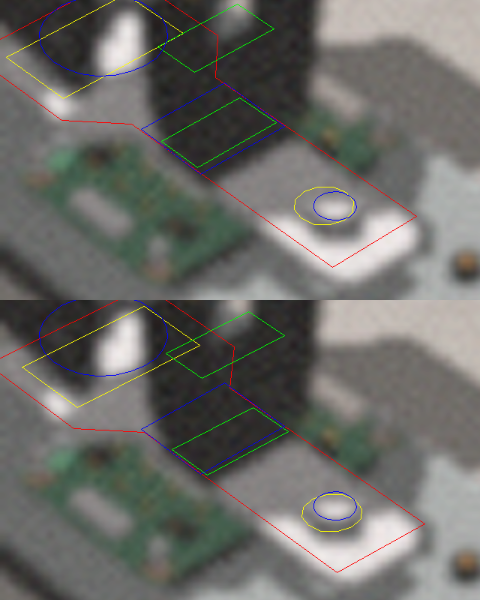

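```bash
python3 -m crank '[{"dx":0,"dz":0,"dy":0,"spin":0,"jaw":20},{"dx":0,"dz":0,"dy":-1,"spin":0,"jaw":20},{"dx":0,"dz":0,"dy":-1,"spin":0,"jaw":20}]' 20; python3 st.py;  python3 -m crank '[{"dx":-1,"dz":0,"dy":0,"spin":0,"jaw":20},{"dx":-2,"dz":0,"dy":0,"spin":0,"jaw":20},{"dx":-3,"dz":0,"dy":0,"spin":0,"jaw":20},{"dx":-3,"dz":0,"dy":0,"spin":0,"jaw":20}]' 20; python3 st.py; python3 z.py a31 290 255 80
```

```text
time_s: 27.25
tcp_pos: [0.5565, -0.1088, 0.0674]
ee_rot: [-0.596, 0.38, -0.38, 0.597]
wrist_force: [2.1, 1.1, 5.7]
opening: 0.314
27.25 [ 0.5565 -0.1088  0.0674] toolx ang -1.1338970231282461 F [2.0961 1.0694 5.6602] T [ 0.054  -0.4507  0.0342] op 0.314165241455358 [-0.288   0.1092  1.9697  0.0006  1.0624 -0.7252]
time_s: 27.65
tcp_pos: [0.5551, -0.1069, 0.0674]
ee_rot: [0.597, -0.379, 0.38, -0.596]
wrist_force: [1.7, -3.3, 5.6]
opening: 0.312
27.65 [ 0.5551 -0.1069  0.0674] toolx ang -1.1334351414063344 F [ 1.6992 -3.2898  5.6379] T [-0.5324 -0.3542 -0.0166] op 0.3120766769908139 [-0.2846  0.1055  1.9737 -0.0015  1.0615 -0.7212]
f 9
```

View pics/a31.png

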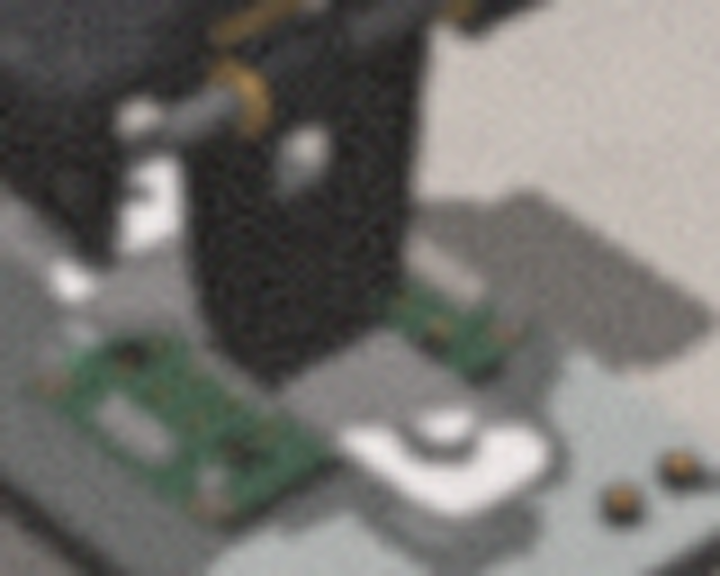

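```bash
python3 -m crank '[{"dx":-1,"dz":0,"dy":0,"spin":0,"jaw":20},{"dx":-2,"dz":0,"dy":0,"spin":0,"jaw":20},{"dx":-2,"dz":0,"dy":0,"spin":0,"jaw":20}]' 20; python3 st.py
```

```text
time_s: 28.0
tcp_pos: [0.5542, -0.1052, 0.0674]
ee_rot: [0.597, -0.379, 0.38, -0.596]
wrist_force: [1.6, -2.4, 6.3]
opening: 0.314
28.0 [ 0.5542 -0.1052  0.0674] toolx ang -1.133460123984089 F [ 1.5733 -2.4214  6.3075] T [-0.5615 -0.3411  0.0596] op 0.3139303459417521 [-0.282   0.1031  1.9764 -0.0017  1.0614 -0.7185]
```

```bash
python3 -m crank '[{"dx":-1,"dz":0,"dy":0,"spin":0,"jaw":20},{"dx":-2,"dz":0,"dy":0,"spin":0,"jaw":20},{"dx":-3,"dz":0,"dy":0,"spin":0,"jaw":20},{"dx":-3,"dz":0,"dy":0,"spin":0,"jaw":20}]' 20; python3 st.py; python3 z.py a32 290 255 80
```

```text
time_s: 28.4
tcp_pos: [0.5529, -0.1025, 0.0674]
ee_rot: [0.597, -0.379, 0.38, -0.596]
wrist_force: [0.8, -2.8, 6.1]
opening: 0.309
28.4 [ 0.5529 -0.1025  0.0674] toolx ang -1.133379847887797 F [ 0.7698 -2.8458  6.1443] T [-0.5704 -0.2969  0.013 ] op 0.3088839155455759 [-0.2779  0.0994  1.9804 -0.0018  1.0611 -0.7145]
f 9
```

View pics/a32.png

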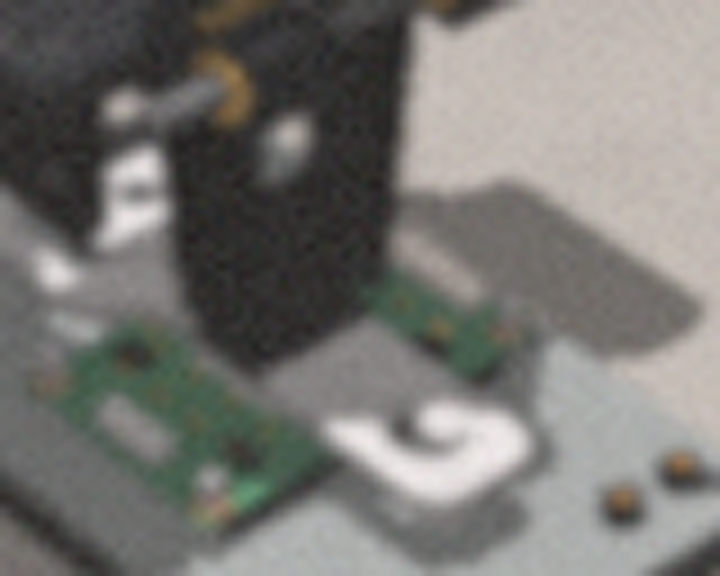

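```bash
python3 -m crank '[{"dx":-1,"dz":0,"dy":0,"spin":0,"jaw":20},{"dx":-1.5,"dz":0,"dy":0,"spin":0,"jaw":20},{"dx":-1.5,"dz":0,"dy":0,"spin":0,"jaw":20}]' 20; python3 st.py; python3 -m crank '[{"dx":-1,"dz":0,"dy":0,"spin":0,"jaw":20},{"dx":-1.5,"dz":0,"dy":0,"spin":0,"jaw":20},{"dx":-1.5,"dz":0,"dy":0,"spin":0,"jaw":20}]' 20; python3 st.py; python3 z.py a33 290 255 80
```

```text
time_s: 28.75
tcp_pos: [0.5523, -0.1012, 0.0674]
ee_rot: [0.597, -0.379, 0.38, -0.596]
wrist_force: [2.1, -2.1, 5.2]
opening: 0.314
28.75 [ 0.5523 -0.1012  0.0674] toolx ang -1.1333320334432373 F [ 2.1262 -2.1269  5.2185] T [-0.6406 -0.3283  0.0037] op 0.31376295627540773 [-0.276   0.0976  1.9823 -0.002   1.0608 -0.7125]
time_s: 29.05
tcp_pos: [0.552, -0.1004, 0.0675]
ee_rot: [0.597, -0.379, 0.381, -0.596]
wrist_force: [3.3, -6.1, 4.9]
opening: 0.318
29.05 [ 0.552  -0.1004  0.0675] toolx ang -1.13310389027994 F [ 3.2817 -6.0931  4.9113] T [-1.0053 -0.469  -0.0006] op 0.31761489893814426 [-0.2743  0.096   1.984  -0.0031  1.0595 -0.7105]
f 9
```

View pics/a33.png

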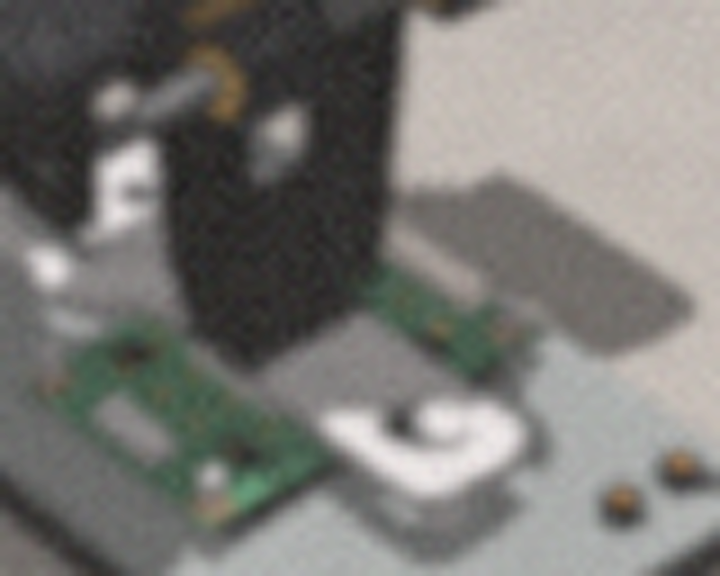

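```bash
python3 -m crank '[{"dx":0.8,"dz":0,"dy":-0.8,"spin":0,"jaw":20},{"dx":0.8,"dz":0,"dy":-1.6,"spin":0,"jaw":20},{"dx":0.8,"dz":0,"dy":-2.4,"spin":0,"jaw":20},{"dx":0.8,"dz":0,"dy":-2.4,"spin":0,"jaw":20}]' 20; python3 st.py; python3 z.py a34 290 255 80
```

```text
time_s: 29.5
tcp_pos: [0.552, -0.1005, 0.0694]
ee_rot: [0.597, -0.379, 0.38, -0.596]
wrist_force: [3.0, -4.5, 2.0]
opening: 0.315
29.5 [ 0.552  -0.1005  0.0694] toolx ang -1.1333927565871136 F [ 2.9722 -4.5357  1.9982] T [-0.9101 -0.64    0.041 ] op 0.31512223325382543 [-0.275   0.0939  1.9824 -0.0017  1.0642 -0.7116]
f 9
```

View pics/a34.png

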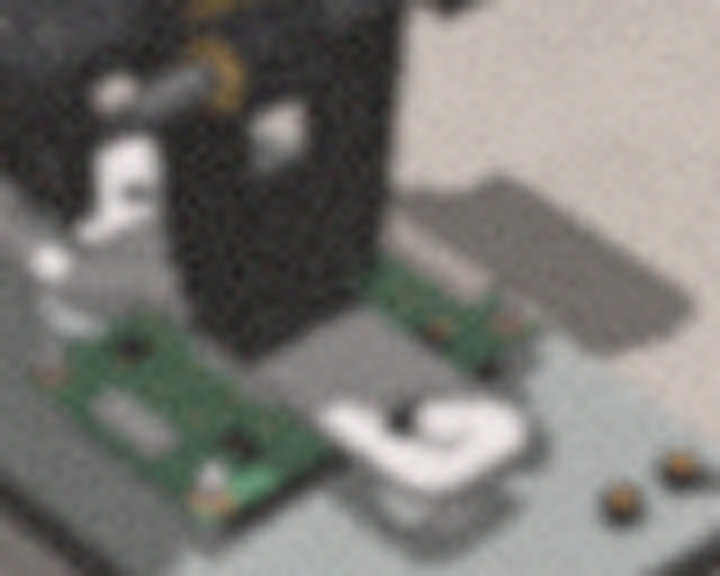

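```bash
python3 -m crank '[{"dx":0.8,"dz":0,"dy":-0.5,"spin":0,"jaw":20},{"dx":1,"dz":0,"dy":-0.5,"spin":0,"jaw":20}]' 12; python3 st.py;  python3 -m crank '[{"dx":0,"dz":0,"dy":0,"spin":0,"jaw":40},{"dx":0,"dz":0,"dy":0,"spin":0,"jaw":55},{"dx":0,"dz":0,"dy":0,"spin":0,"jaw":55}]' 12; python3 st.py;  python3 z.py a35 290 255 80
```

```text
time_s: 29.75
tcp_pos: [0.5521, -0.1006, 0.0697]
ee_rot: [0.597, -0.38, 0.38, -0.596]
wrist_force: [3.4, -0.5, 2.1]
opening: 0.311
29.75 [ 0.5521 -0.1006  0.0697] toolx ang -1.1337172658539212 F [ 3.3553 -0.4531  2.094 ] T [-0.454  -0.5987  0.0733] op 0.3112750772825937 [-0.2759  0.0945  1.9813 -0.      1.0663 -0.713 ]
time_s: 30.05
tcp_pos: [0.5509, -0.1, 0.0689]
ee_rot: [0.597, -0.381, 0.379, -0.596]
wrist_force: [-0.3, -0.2, -0.3]
opening: 0.512
30.05 [ 0.5509 -0.1     0.0689] toolx ang -1.1337504198001274 F [-0.2857 -0.1668 -0.285 ] T [-0.066   0.0011  0.0481] op 0.5120441654452431 [-0.2755  0.0946  1.9828  0.0003  1.0676 -0.7127]
f 9
```

View pics/a35.png

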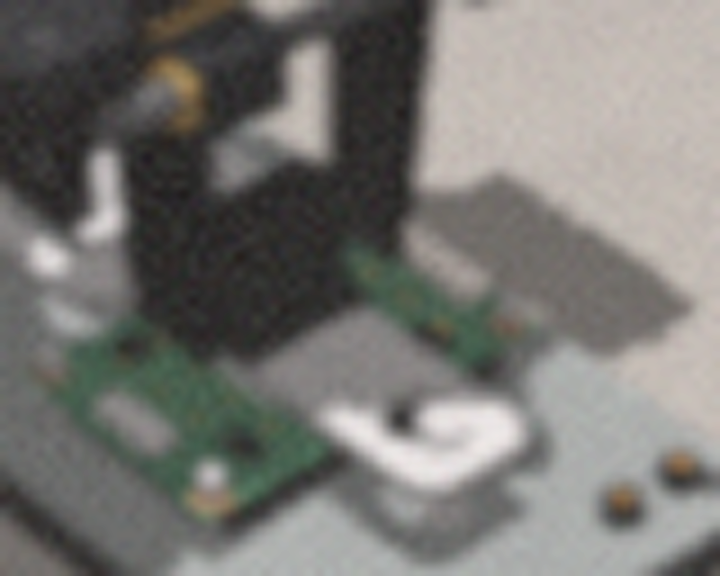

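```bash
python3 -m crank '[{"dx":0,"dz":0,"dy":-5,"spin":0,"jaw":60},{"dx":0,"dz":0,"dy":-25,"spin":0,"jaw":60},{"dx":0,"dz":0,"dy":-65,"spin":0,"jaw":60},{"dx":-20,"dz":0,"dy":-110,"spin":0,"jaw":60},{"dx":-60,"dz":0,"dy":-130,"spin":0,"jaw":60},{"dx":-105,"dz":0,"dy":-130,"spin":0,"jaw":60},{"dx":-150,"dz":0,"dy":-130,"spin":0,"jaw":60},{"dx":-200,"dz":0,"dy":-130,"spin":0,"jaw":60}]' 12; python3 -m crank '[{"dx":-30,"dz":0,"dy":0,"spin":0,"jaw":60},{"dx":-60,"dz":0,"dy":0,"spin":0,"jaw":60},{"dx":-60,"dz":0,"dy":0,"spin":0,"jaw":60}]'; python3 - <<'E'
from h import *
import pickle
s=read_state();a=read_camera("side");b=read_camera("top");pickle.dump((s,a,b),open("fin.pkl","wb"))
for k in("neck","eye","post","slot","block"):
    print(k,[[(np.round(r["location"],1),round(r["score"],2)) for r in landmark_of(k,p)[:1]] for p in(a,b)])
A=cv2.resize(a["frame"][255:345,260:380],None,fx=6,fy=6,interpolation=cv2.INTER_CUBIC);cv2.imwrite("pics/f1.png",A[:,:,::-1])
B=cv2.resize(b["frame"][195:285,295:405],None,fx=6,fy=6,interpolation=cv2.INTER_CUBIC);cv2.imwrite("pics/f2.png",B[:,:,::-1]);print(s["time_s"],s["tcp_pos"])
E
```

```text
time_s: 30.9
tcp_pos: [0.4669, 0.0817, 0.2009]
ee_rot: [-0.596, 0.38, -0.38, 0.597]
wrist_force: [1.2, 0.5, -0.0]
opening: 0.599
time_s: 31.2
tcp_pos: [0.4408, 0.1373, 0.2004]
ee_rot: [-0.597, 0.379, -0.378, 0.598]
wrist_force: [0.2, 0.3, -0.4]
opening: 0.599
neck [[(array([335.8, 299.1]), 0.94)], [(array([372.9, 226. ]), 0.65)]]
eye [[(array([303. , 273.7]), 0.84)], [(array([332.2, 248.9]), 0.61)]]
post [[], [(array([368.9, 229.1]), 0.83)]]
slot [[(array([302. , 274.3]), 0.73)], [(array([335.4, 249.3]), 0.87)]]
block [[(array([321.6, 293.6]), 0.77)], [(array([353.9, 234.1]), 0.73)]]
31.2 [0.44079708 0.13726829 0.20040249]
```

View pics/f1.png

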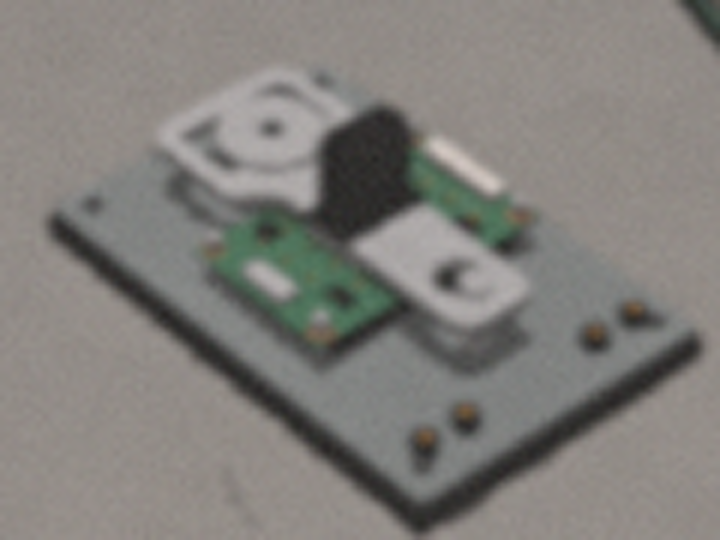

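View pics/f2.png

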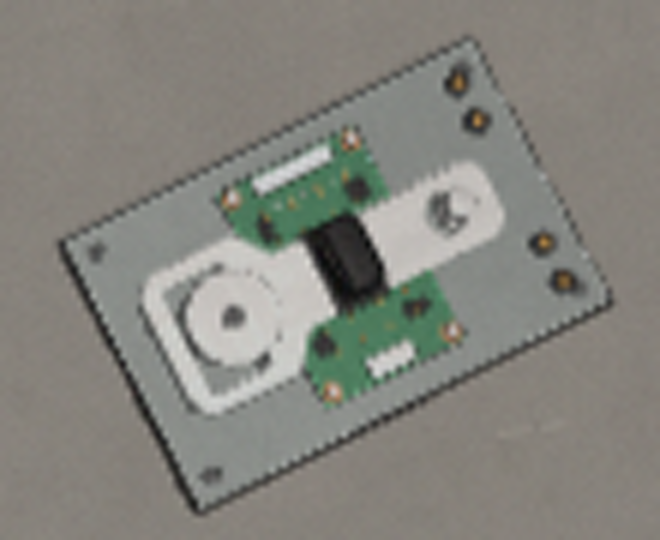

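```bash
python3 - <<'E'
from h import *
import pickle
s,a,b=pickle.load(open("fin.pkl","rb"))
ex=np.array([np.cos(-1.1334),np.sin(-1.1334),0]);ey=np.array([-ex[1],ex[0],0])
out=[]
for p,o,off,src in((a,(.5533,-.1043,.035),(260,255),"f1.png"),(b,(.5527,-.1003,.035),(295,195),"f2.png")):
    im=cv2.imread("pics/"+src)
    def poly(P,c): 
        q=[((proj(p,np.array(o)+(ex*x+ey*y+np.array([0,0,z]))/1000)-off)+.5)*6-.5 for x,y,z in P];cv2.polylines(im,[np.round(q).astype(np.int32)],True,c,1)
    z=5
    poly([(-78,-30,z),(-35,-30,z),(-20,-16,z),(66,-16,z),(66,16,z),(-20,16,z),(-35,30,z),(-78,30,z)],(0,0,255))
    poly([(-69.7,-23,z),(-42.7,-23,z),(-42.7,23,z),(-69.7,23,z)],(0,200,255))
    poly([(45+8.5*np.cos(t),8.5*np.sin(t),z) for t in np.linspace(0,6.28,20)],(0,200,255))
    poly([(52+6*np.cos(t),6*np.sin(t),8) for t in np.linspace(0,6.28,20)],(255,0,0))
    for z in(5,39): poly([(-8,-15,z),(8,-15,z),(8,15,z),(-8,15,z)],(0,255,0))
    out.append(im[30:430,100:550])
cv2.imwrite("pics/f12.png",cv2.resize(np.hstack(out),None,fx=.88,fy=.88))
E
```

```text
(no output)
```

View pics/f12.png

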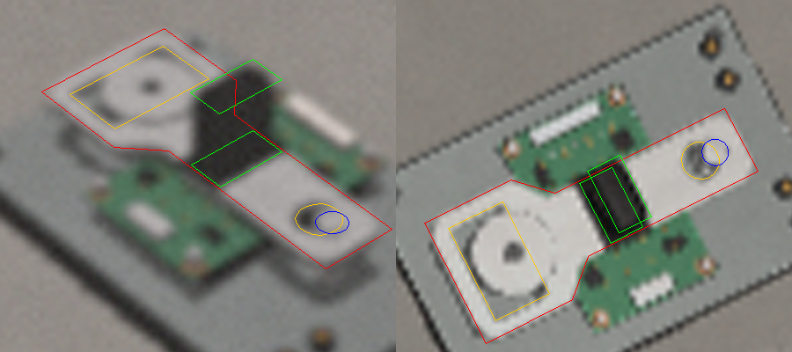

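```bash
python3 -c "
from workcell import *
print(close_job())"
```

```text
the job is handed in; nothing more can be done
None
```

The bar is clamped under both heads with the board pressed down on its pins. I let go, withdrew the arm and handed the job in at about 31 s of the 53 s allowed.

**How it went:**
- **First attempt:** the bar slipped down in a light grip and hung at only about 22°. Its outer strip caught on the rim of the big head (about 5 N), so I backed off, set the bar on the desk and regripped it.
- **Second attempt:** I tilted the bar to about 29° by pushing its eye end gently against the jig's front side. The strip then went under the head to the shank, and I levelled the bar, dropped the keyhole over the post and slid it back until it stopped (about 7 N).
- **Forces:** the highest wrist reading I saw was about 11 N, against a 35 N limit on the bar.

**Last checks:**
- **Position:** after release, the bar's outline drawn at the home pose matched both camera pictures to within about a pixel (around 2 mm).
- **Fit:** the eye is round the big stud and the post head sits over the closed end of the neck. The wrist force fell to about zero once I let go.
- **Bystanders:** nothing in the motions came near them, but I did not measure their positions again at the end.
- **Not measured directly:** the board's travel and the bar's exact final height and tilt. I judged these from the pictures and contact forces.
- **Disagreements:** the two cameras differ by about 4 mm in world y. My image fits were off by a few degrees of tilt and a few millimetres while the gripper blocked the view, so I went by contact force there.

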